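Load the warming plate from the foam case

ROBOT

A 7-joint arm with a two-finger parallel gripper is mounted at the origin on a cart in front of the work surface, level with it; the furniture and walls round the work are solid. World frame = base frame: x ahead of the robot, y to its left, z up, the work surface at z = 0. Lengths are in m, angles in rad, forces in N, time in s.
With the tool pointing down it reaches from about 0.4 to 0.9 m from the base axis. Payload 5.5 kg.
Tool frame: the origin (TCP) lies at the very end of the fingers, on their centre line; the grasp point (between the pads) lies 19 mm behind it (bot.grip_depth is the distance from the TCP to the grasp point, in m); z points along the fingers, y is the line along which they close (so a half turn about z gives the same grasp; the last joint's range is limited). The gripper opens to 85 mm and grips with 20 to 120 N. Pads are 22 mm wide; open, the fingers measure 114 mm over their backs; the gripper's body (76 mm by 85 mm) begins 54 mm behind the grasp point. The pads swing forward as they close: fully open they stand 13 mm farther back than shut.
Start: joints at [1.425, 0.501, -0.427, 1.55, 0.221, 1.138, -0.21], TCP at [0.258, -0.596, 0.231] pointing down, gripper open.
Joint ranges: [-2.88, 2.88], [-0.31, 2.03], [-1.54, 1.56], [0.2, 2.42], [-1.41, 4.55], [0.19, 2.02], [-2.57, 2.57]. Speed limits (rad/s): [2.57, 2.57, 3.14, 3.14, 3.14, 3.14, 3.14].

INTERFACE

Orientations are given as a unit quaternion [x, y, z, w].
In Python, from bench import status, snapshot, bot gives the robot as it stands. The module is installed in compiled form; this text tells all that it offers.
- The arm moves only by the shell command python3 -m crank 'ROWS' [OPENING] [FORCE]. ROWS is JSON, a list of rows, each a list of 6 numbers: the shift along the tool's x, y, z in mm, then the turn, a rotation vector about the tool's x, y, z in degrees. A call has 1 to 8 rows; each row is the pose to reach, as a shift and turn from the pose commanded when the call began, along the tool's axes at that moment; what a row does not reach only later rows make up. A row lasts 1/10 s, in which the tool goes at most 50 mm and 8.59 degrees, less where a joint would pass 70% of its speed; a pose out of reach is approached as far as the arm can. A call with a gripper value outside its range is refused whole. OPENING is the opening, from -1 (shut) to 1 (fully open), set as the call begins (- or left out, the last holds). The fingers move at their own pace and stop on an object; FORCE is the grip in N (left out, the last holds). Time passes only in rows, so rows that repeat a pose let the fingers close. It gives the time, the measured TCP pose, the force, the opening and the grip force at its end, in the units of the state.
- status.observe(): the state, without advancing time (a new reading comes with each control period).
- snapshot(name): name is "side" or "top" or "wrist"; returns a dict with "frame" (400x640x3 uint8, blue, green, red), "z_map" (400x640 float32, m along the optical axis (not along the pixel's ray), 0 where there is no reading), "intrinsics" (3x3 intrinsics, pixels), "k1" (the pictures are not rectified: a ray, as slopes to the right and down, at radius r is drawn at 1 + k1 r^2 times it, then the intrinsics apply), "R" (3x3) and "t" (3): a world point X has camera coordinates R X + t; the wrist camera has in their place "mount" (4x4, takes a point from camera to tool coordinates, whose origin is the TCP and whose axes are the flange's). Camera axes: x right, y down, z forward; pixel columns grow to the right and rows downward; lengths in m; the calibration is good to about 2 mm. A picture is of the moment at which its call begins: read the wrist's pose just before it.
- bot.hand_in(): hands the job in; it is judged then, once.
The state is a dict: "clock": time; "joint_positions": joint angles; "joint_vel": joint speeds; "tau": joint torques, N m; "tcp_pos": TCP position; "tool_rot": TCP orientation; "force": force on the tool from outside, world axes, zero at the start; "ft_torque": the same for the moment, N m; "gripper_width": finger opening in m; "gripper_force": force on a finger pad.
Only numpy, scipy, OpenCV 4.12 (cv2) and the standard library are available. Lean on these libraries where they do the work, as an engineer would, in place of code of your own. Each camera call takes 0.05 s, during which the arm holds its last target. There are 200 camera calls.

TASK

Get the dropper bottles warming: first take the roll of tape off the warming plate and lay it flat on the worktop, then wiggle every bottle that is in the foam-lined case out by its top, twisting to and fro as you draw it up little by little so that the foam insert is not dragged up out of the case, and stand it upright, wholly on the metal warming plate. Once all are standing there, turn the plate's dial until the pointer line on it meets the block mark on the ring round it; leave the specimen cup where it is.

Things in the scene. Friction and masses are not known exactly. Their poses are not given: they have to be found in the camera images.
- warmer: warming plate, fixed, white housing: flat bare-metal plate 130 x 130 mm with its surface 30 mm above the worktop, centred on this origin (on the worktop); a white control console 76 mm (x) by 130 mm (y), 50 mm high, joins its -x side from x = -65 to -141 mm and carries the dial. x points from the console towards the far side of the plate, y to its left, z up
- plate_top (a point): centre of the warming plate's metal surface, 30 mm above the worktop; axes as warmer
- dial (a joint): dial angle (rad) on the console, growing clockwise seen from above, range -0.3 to 3.0; friction 0.03 N m, stays where left. Skirt 48 mm across; upright bar grip 12 mm thick, 44 mm long, from 58 to 79 mm above the worktop. Its white-lined end (the pointer) points along warmer's +y at 1.0, +x at 1.0 + pi/2. Pointer meets mark when it equals index_ring
- index_ring (a joint): angle of the flat scale ring round the dial (rad), same zero and sense as dial; it is different at each start and cannot be turned by the robot
- dial_grip (a point): on the dial's axis, mid height of the bar grip, 69 mm above the worktop
- dial_pointer (a point): 30 mm from the dial's axis in the direction in which the white-lined end of the bar points; turns with the dial
- index_mark (a point): the small raised black block mark (4 mm wide) on the scale ring, 30 mm from the dial's axis; the pointer has to come over it
- case: fixed open carrying case, 124 x 124 mm and 42 mm high, with a dark foam insert whose top is 40 mm above the worktop. Origin: centre of its underside; its four square-ish cutouts lie 58 mm apart at x, y = +-29 mm; bottles stand in them on a floor 6 mm above the worktop, sunk 34 mm deep and protruding 52 mm
- foam (a joint): how far the foam insert has been lifted from the case (m), 0 at home, stop at 0.030. It lies in the case by its weight only (about 8 N) and sinks back when let go. Springy foam lobes on the +y and -y sides of each cutout press on the bottle: a straight pull takes about 13 to 19 N and drags the insert up with the bottle; while the bottle is being twisted about its own upright axis the drag is far less. Steps of about 3 mm up with twists of about 0.3 rad either way draw it out
- cutout_1 (a point): floor centre of cutout 1 of the foam insert (6 mm above the worktop), where a bottle's underside stands; the cutout may be empty. Axes as case
- cutout_2 (a point): floor centre of cutout 2 of the foam insert (6 mm above the worktop), where a bottle's underside stands; the cutout may be empty. Axes as case
- cutout_3 (a point): floor centre of cutout 3 of the foam insert (6 mm above the worktop), where a bottle's underside stands; the cutout may be empty. Axes as case
- cutout_4 (a point): floor centre of cutout 4 of the foam insert (6 mm above the worktop), where a bottle's underside stands; the cutout may be empty. Axes as case
- bottle_1: loose dropper bottle, one of up to four alike (any may be absent): round body 35 mm across and 56 mm tall, above it a ribbed collar 25 mm across from 56 to 71 mm above the underside, then a bulb 14 mm across up to 86 mm; about 60 g. Origin: centre of its underside, z up through the bottle. Starts upright in the foam case; best gripped across the collar, fingertips staying above the body's shoulder (56 mm)
- bottle_2: loose dropper bottle, one of up to four alike (any may be absent): round body 35 mm across and 56 mm tall, above it a ribbed collar 25 mm across from 56 to 71 mm above the underside, then a bulb 14 mm across up to 86 mm; about 60 g. Origin: centre of its underside, z up through the bottle. Starts upright in the foam case; best gripped across the collar, fingertips staying above the body's shoulder (56 mm)
- bottle_3: loose dropper bottle, one of up to four alike (any may be absent): round body 35 mm across and 56 mm tall, above it a ribbed collar 25 mm across from 56 to 71 mm above the underside, then a bulb 14 mm across up to 86 mm; about 60 g. Origin: centre of its underside, z up through the bottle. Starts upright in the foam case; best gripped across the collar, fingertips staying above the body's shoulder (56 mm)
- bottle_4: loose dropper bottle, one of up to four alike (any may be absent): round body 35 mm across and 56 mm tall, above it a ribbed collar 25 mm across from 56 to 71 mm above the underside, then a bulb 14 mm across up to 86 mm; about 60 g. Origin: centre of its underside, z up through the bottle. Starts upright in the foam case; best gripped across the collar, fingertips staying above the body's shoulder (56 mm)
- tape: loose roll of masking tape lying flat, 54 mm across, 19 mm high (treat it as solid), 40 g; origin: centre of its underside. Starts lying on the warming plate. There is free worktop in front of the console and the case, towards the robot
- cup: bystander: specimen cup with lid, 62 mm across, 72 mm tall, standing behind the case; origin: centre of its underside; not to be moved
Things that resemble listed ones, but are neither listed nor needed, are in the scene too. There is more than one size of the tape; the one meant has the size given above.

How it is judged:
On the way, in this order (a step that is already met when the one before it is completed fails the run):
1. the roll of tape lies flat on the worktop, off the warming plate (height (world z) of tape between -0.006 and 0.006 m and angle between tape's own z axis and vertical below 0.1 rad and linear speed of tape below 0.02 m/s), for 0.2 s.
2. every bottle stands upright, wholly on the metal plate (x of bottle_1 in the frame of plate_top between -0.049 and 0.049 m and y of bottle_1 in the frame of plate_top between -0.049 and 0.049 m and z of bottle_1 in the frame of plate_top between -0.004 and 0.004 m and angle between each of bottle_1, bottle_2, bottle_3, bottle_4's own z axis and vertical below 0.1 rad and linear speed of each of bottle_1, bottle_2, bottle_3, bottle_4 below 0.02 m/s and x of bottle_2 in the frame of plate_top between -0.049 and 0.049 m and y of bottle_2 in the frame of plate_top between -0.049 and 0.049 m and z of bottle_2 in the frame of plate_top between -0.004 and 0.004 m and x of bottle_3 in the frame of plate_top between -0.049 and 0.049 m and y of bottle_3 in the frame of plate_top between -0.049 and 0.049 m and z of bottle_3 in the frame of plate_top between -0.004 and 0.004 m and x of bottle_4 in the frame of plate_top between -0.049 and 0.049 m and y of bottle_4 in the frame of plate_top between -0.049 and 0.049 m and z of bottle_4 in the frame of plate_top between -0.004 and 0.004 m), for 0.3 s.
3. the dial's pointer is at the mark (horizontal distance between dial_pointer and index_mark below 0.0035 m), for 0.2 s.
At the end, for the whole second after the job is handed in: Tape flat on the worktop (within 6 mm); every bottle present at rest, upright (about 6 degrees) on the metal plate, its centre within 49 mm of the plate centre along each side; pointer within 3.5 mm of the mark at 30 mm radius (6.5 degrees); foam insert home within 5 mm; nothing held (all of step 1 and all of step 2 and horizontal distance between dial_pointer and index_mark below 0.0035 m and value of joint foam below 0.005 m); the robot touches nothing.
It fails at once if the foam insert is dragged up more than 15 mm (value of joint foam above 0.015 m).
It fails at once if the specimen cup is moved more than 30 mm (distance of cup from where it was at the start of the episode above 0.03 m).
Of bottle_1, bottle_2, bottle_3, bottle_4 only 2 to 4 are there at a start; the rules pass over those that are not, and their reading is None.
At some moment in a run one of tape may be knocked a few centimetres aside while the robot is not near it.
Once in a run the grip may slacken for a moment while it holds something.
It also fails if it takes over 210 s, if anything falls off the work surface, if the arm or the gripper's body presses on something with over 40 N, if the wrist force passes 120 N, or if a joint passes its speed limit or range.

## Working session

There is one attempt and no reset: what is moved stays moved. The work goes in short steps, Python scripts to look and compute and a shell command to move; the robot and the scene stay as the last step left them, time stands still between calls to the robot, and variables do not carry over. Pictures are saved under pics/ and viewed, at most 14 in all, crops included, and the job is handed in when it is done.

```bash
mkdir -p pics; cat > h.py <<'E'
import numpy as np, cv2
from bench import status, snapshot, bot
from scipy.spatial.transform import Rotation as Ro
def ray(s,u,v):
    K=s["intrinsics"];k=s["k1"]
    p=np.array([(u-K[0,2])/K[0,0],(v-K[1,2])/K[1,1]]);q=p.copy()
    for _ in range(20): q=p/(1+k*(q@q))
    return np.array([q[0],q[1],1.])
def cam(s,st=None):
    if "R" in s: return s["R"].T, -s["R"].T@s["t"]
    M=np.array(s["mount"]);R=Ro.from_quat(st["tool_rot"]).as_matrix()
    return R@M[:3,:3], R@M[:3,3]+np.array(st["tcp_pos"])
def onplane(s,u,v,z,st=None):
    A,c=cam(s,st);d=A@ray(s,u,v);return c+d*(z-c[2])/d[2]
def pt(s,u,v,st=None):
    A,c=cam(s,st);return c+A@ray(s,u,v)*s["z_map"][int(v),int(u)]
def cloud(s,st=None):
    h,w=s["z_map"].shape;K=np.array(s["intrinsics"]);k=s["k1"]
    uu,vv=np.meshgrid(np.arange(w),np.arange(h))
    p=np.stack([(uu-K[0,2])/K[0,0],(vv-K[1,2])/K[1,1]],-1);q=p.copy()
    for _ in range(20): q=p/(1+k*(q**2).sum(-1,keepdims=True))
    A,c=cam(s,st);z=s["z_map"][...,None]
    P=np.concatenate([q*z,z],-1)@A.T+c;P[s["z_map"]==0]=np.nan
    return P
E
python3 - <<'E'
from h import *
st=status.observe();print(st)
for n in("top","side"):
    s=snapshot(n);cv2.imwrite(f"pics/{n}0.png",s["frame"]);np.savez(f"{n}0.npz",**s)
    print(n,cam(s)[1],s["intrinsics"][0,0],s["k1"])
E
```

```text
{'clock': 0.0, 'joint_positions': array([ 1.42518342,  0.50186887, -0.42674866,  1.55145659,  0.2207827 ,
        1.13829591, -0.21026521]), 'joint_vel': array([-3.67396547e-04,  6.90897121e-04, -1.83683335e-05,  2.03146038e-04,
       -3.60372697e-04,  9.04958614e-04, -4.23895957e-04]), 'tau': array([-1.19539536e-05, -5.69521773e+01, -5.81632957e+00, -2.80938399e+01,
        1.06621100e-02,  1.18478105e-02,  3.96555620e-06]), 'tcp_pos': array([ 0.2580509 , -0.59581902,  0.23023967]), 'tool_rot': array([ 9.79176451e-01,  2.03008615e-01, -1.67851623e-04, -9.75470806e-04]), 'force': array([ 0.3935865 ,  0.33596636, -0.25336671]), 'ft_torque': array([-0.00193407, -0.00713698, -0.04498829]), 'gripper_force': 0.0, 'gripper_width': 0.08562313388700386}
top [0.45260541 0.3312785  0.97554421] 513.9185968366595 0.007889739472877475
side [0.25192539 0.90521386 0.65953413] 364.2771646092785 -0.0027251870912038336
```

View pics/top0.png

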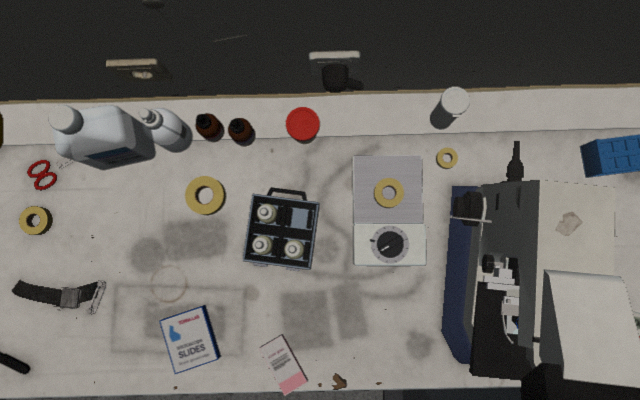

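View pics/side0.png

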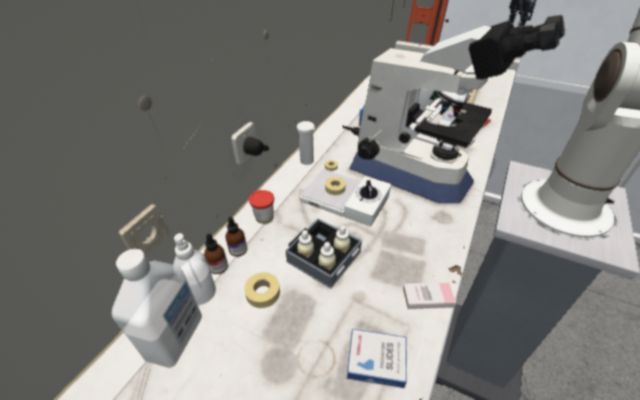

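The top view shows the warmer (plate at about (388,188), dial at (390,244)) and the case at (282,230). Bottles stand at (267,213), (262,244) and (294,249); the fourth cutout, at (301,217), looks empty. There are four tape rolls: (205,195) is large, (35,220) and (447,157) lie elsewhere, and (389,193) is on the plate, so that one should be the target. I'll check its size and look at an enlarged crop.

```bash
python3 - <<'E'
from h import *
s=dict(np.load("top0.npz"));P=cloud(s);f=s["frame"]
cv2.imwrite("pics/crop0.png",cv2.resize(f[140:280,235:435],None,fx=4,fy=4,interpolation=cv2.INTER_CUBIC))
hsv=cv2.cvtColor(f,cv2.COLOR_BGR2HSV)
m=cv2.inRange(hsv,(18,70,90),(32,255,255))
n,l,S,C=cv2.connectedComponentsWithStats(m)
for i in range(1,n):
    if S[i,4]>80:
        c=np.nanmedian(P[l==i],0);print("tape",C[i].round(1),S[i],c.round(3))
        cs=max(cv2.findContours((l==i).astype(np.uint8),0,2)[0],key=len);(u,v),r=cv2.minEnclosingCircle(cs)
        z=c[2];a=onplane(s,u,v,z);b=onplane(s,u+r,v,z);print("   centre",a.round(4),"diam",2*np.linalg.norm(a-b).round(4))
def rect(mask,name,z):
    cs=max(cv2.findContours(mask.astype(np.uint8),0,2)[0],key=cv2.contourArea)
    q=np.array([onplane(s,u,v,z)[:2] for u,v in cs[:,0].astype(float)])
    (c,wh,a)=cv2.minAreaRect((q*1000).astype(np.float32));print(name,np.round(c,1),np.round(wh,1),round(a,1))
Z=P[...,2];W=np.zeros(Z.shape,bool)
W[140:285,235:435]=1
L=np.arange(640)[None,:]<335
for nm,mk,z in(("plate",W&~L&(abs(Z-.030)<.007),.03),("console",W&~L&(abs(Z-.050)<.007),.05),("case",W&L&(Z>.025)&(Z<.05),.042)):
    rect(cv2.morphologyEx(mk.astype(np.uint8),2,np.ones((3,3))),nm,z)
# bottle bulbs
mk=(W&L&(Z>.075)).astype(np.uint8);n,l,S,C=cv2.connectedComponentsWithStats(mk)
for i in range(1,n):
    if S[i,4]>10: print("bulb",C[i].round(1),S[i,4],np.nanmedian(P[l==i],0).round(4),np.nanmax(Z[l==i]).round(4))
mk=(W&L&(Z>.055)).astype(np.uint8);n,l,S,C=cv2.connectedComponentsWithStats(mk)
for i in range(1,n):
    if S[i,4]>10: print("body",C[i].round(1),S[i,4],np.nanmean(P[l==i],0).round(4))
mk=(W&~L&(Z>.068)).astype(np.uint8)
n,l,S,C=cv2.connectedComponentsWithStats(mk)
for i in range(1,n):
    if S[i,4]>10: print("bar",C[i].round(1),S[i,4],np.nanmean(P[l==i],0).round(4))
for p in((301,217),(305,215),(400,260)):print(p,P[p[1],p[0]].round(3))
mk=(Z>.03)&(P[...,0]<.95)
r=[];n,l,S,C=cv2.connectedComponentsWithStats(mk.astype(np.uint8))
for i in range(1,n):
    if S[i,4]>60: print("obj",C[i].round(0),S[i,4],np.nanmean(P[l==i],0).round(3),np.nanmax(Z[l==i]).round(3))
E
```

```text
tape [595.5  85.4] [544  83  96   5 183] [ 0.755 -0.183  0.007]
   centre [ 0.7571 -0.1719  0.0073] diam 0.1802
tape [173.1  97.6] [  0  92 340  12 726] [0.755 0.641 0.007]
   centre [0.755  0.643  0.0074] diam 0.6584
tape [446.8 157.4] [436 148  22  20 267] [0.622 0.114 0.013]
   centre [0.6219 0.1139 0.0129] diam 0.0404
tape [204.  194.7] [185 176  39  39 916] [0.562 0.571 0.024]
   centre [0.5627 0.5715 0.0243] diam 0.0738
tape [388.5 192.2] [374 178  30  30 546] [0.555 0.23  0.048]
   centre [0.5546 0.23   0.048 ] diam 0.054
tape [ 32.9 219.9] [ 19 206  29  29 499] [0.525 0.894 0.018]
   centre [0.5244 0.8944 0.0178] diam 0.0552
plate [563.5 229.6] [127.2 126.8] 88.5
console [460.7 231.6] [128.2  73.1] 88.5
case [487.7 427.4] [124.2 128.1] 81.0
bulb [264.2 211.9] 69 [0.5218 0.4506 0.089 ] 0.0933
bulb [259.1 244.5] 66 [0.4668 0.46   0.0888] 0.0951
bulb [292.4 248.7] 64 [0.457  0.403  0.0888] 0.0931
body [302.5 140. ] 12 [0.6517 0.383  0.0665]
body [265.5 212.2] 194 [0.5225 0.4501 0.0758]
body [260.8 244.6] 193 [0.466  0.459  0.0756]
body [293.2 248.9] 190 [0.4572 0.4025 0.0759]
bar [391.5 243.9] 178 [0.4613 0.2317 0.0781]
(301, 217) [0.517 0.392 0.004]
(305, 215) [0.521 0.385 0.005]
(400, 260) [0.433 0.214 0.05 ]
obj [308.  44.] 56667 [0.758 0.359 0.229] 0.397
obj [451. 106.] 984 [0.695 0.124 0.107] 0.13
obj [114. 134.] 6486 [0.653 0.688 0.144] 0.242
obj [303. 124.] 943 [0.68  0.382 0.07 ] 0.076
obj [208. 126.] 532 [0.683 0.553 0.067] 0.109
obj [241. 130.] 516 [0.673 0.494 0.067] 0.109
obj [611. 155.] 1149 [ 0.612 -0.173  0.052] 0.067
obj [544. 289.] 35447 [0.401 0.064 0.281] 0.419
obj [406. 164.] 87 [0.609 0.193 0.031] 0.035
obj [389. 192.] 757 [0.555 0.229 0.044] 0.054
obj [278. 233.] 3747 [0.486 0.431 0.045] 0.095
obj [309. 219.] 78 [0.511 0.375 0.038] 0.042
obj [390. 245.] 3019 [0.461 0.232 0.052] 0.082
obj [ 73. 298.] 128 [0.379 0.807 0.033] 0.037
```

View pics/crop0.png

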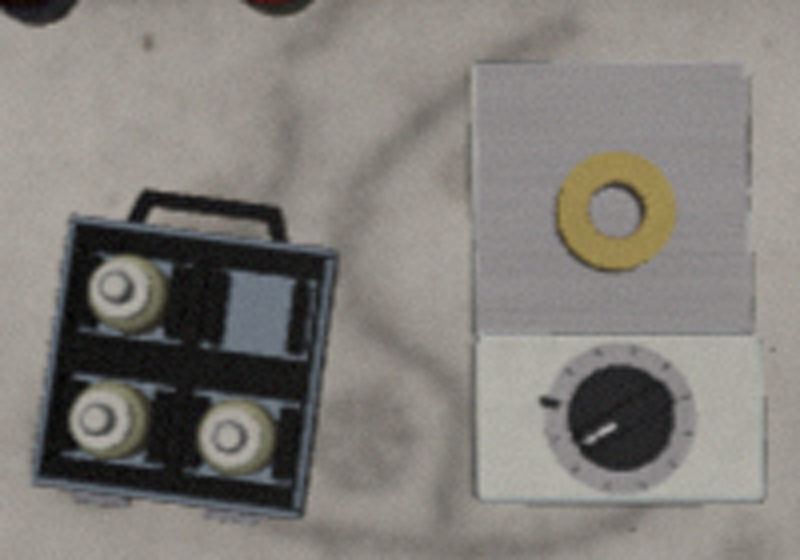

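The crop confirms it: the roll at (389,193) is the only one on the plate. It measures 54.0 mm across with its top at z = 48 mm, as described. The others are 40 mm, 74 mm, and one 55 mm roll lying far off on the worktop at y = 0.89. There are three bottles, and the far-right cutout is empty. Next I raise the arm to clear the microscope.

```bash
cat > go.py <<'E'
import sys
from h import *
# usage: go.py x y z yaw(deg, tool x in world)  -> shift mm (tool axes), turn deg
x,y,z,yaw=map(float,sys.argv[1:5]);st=status.observe();R=Ro.from_quat(st["tool_rot"])
T=Ro.from_euler("z",yaw,degrees=True)*Ro.from_quat([1,0,0,0])
d=R.inv().apply(np.array([x,y,z])-st["tcp_pos"])*1000
print("t",round(st["clock"],1),"tcp",st["tcp_pos"].round(4),"shift",d.round(1),"turn",np.degrees((R.inv()*T).as_rotvec()).round(1),"w",round(st["gripper_width"],4),"gf",round(st["gripper_force"],1),"F",st["force"].round(1))
E
python3 -m crank '[[0,0,-300,0,0,0],[0,0,-300,0,0,0],[0,0,-300,0,0,0],[0,0,-300,0,0,0],[0,0,-300,0,0,0],[0,0,-300,0,0,0],[0,0,-300,0,0,0],[0,0,-300,0,0,0]]' 0.6 40
python3 go.py 0.42 -0.25 0.52 0; python3 go.py 0.50 0.23 0.52 0
```

```text
clock: 0.9
tcp_pos: [0.2589, -0.5966, 0.5326]
tool_rot: [0.979, 0.203, 0.0, 0.001]
force: [-0.3, -0.6, -0.5]
gripper_width: 0.0682
gripper_force: 0.0
t 0.9 tcp [ 0.2589 -0.5966  0.5326] shift [ 285.7 -254.    12. ] turn [ 0.1 -0.  23.4] w 0.0682 gf 0.0 F [-0.3 -0.6 -0.5]
t 0.9 tcp [ 0.2589 -0.5966  0.5326] shift [ 550.  -662.5   11. ] turn [ 0.1 -0.  23.4] w 0.0682 gf 0.0 F [-0.3 -0.6 -0.5]
```

```bash
python3 -m crank '[[286,-254,12,0,0,23],[286,-254,12,0,0,23],[286,-254,12,0,0,23],[286,-254,12,0,0,23],[286,-254,12,0,0,23],[286,-254,12,0,0,23],[286,-254,12,0,0,23],[286,-254,12,0,0,23]]'
python3 go.py 0.53 0.23 0.52 0
```

```text
clock: 1.7
tcp_pos: [0.4205, -0.2453, 0.5176]
tool_rot: [1.0, 0.006, -0.001, -0.001]
force: [-0.5, 0.1, 0.0]
gripper_width: 0.0682
gripper_force: 0.0
t 1.7 tcp [ 0.4205 -0.2453  0.5176] shift [ 115.  -474.    -1.7] turn [-0.1  0.1  0.7] w 0.0682 gf 0.0 F [-0.5  0.1  0. ]
```

```bash
python3 -m crank '[[115,-474,0,0,0,0.7],[115,-474,0,0,0,0.7],[115,-474,0,0,0,0.7],[115,-474,0,0,0,0.7],[115,-474,0,0,0,0.7],[115,-474,0,0,0,0.7],[115,-474,0,0,0,0.7],[115,-474,0,0,0,0.7]]'
python3 -m crank '[[0,-74,200,0,0,0],[0,-74,200,0,0,0],[0,-74,200,0,0,0],[0,-74,200,0,0,0],[0,-74,200,0,0,0],[0,-74,200,0,0,0],[0,-74,200,0,0,0]]'
python3 - <<'E'
from h import *
st=status.observe();s=snapshot("wrist");print(st["tcp_pos"],np.array(s["mount"]).round(3))
cv2.imwrite("pics/w1.png",s["frame"]);np.savez("w1.npz",**s)
P=cloud(s,st);hsv=cv2.cvtColor(s["frame"],cv2.COLOR_BGR2HSV)
m=cv2.inRange(hsv,(18,70,90),(32,255,255))
n,l,S,C=cv2.connectedComponentsWithStats(m)
for i in range(1,n):
    if S[i,4]>300:
        cs=max(cv2.findContours((l==i).astype(np.uint8),0,2)[0],key=len);(u,v),r=cv2.minEnclosingCircle(cs)
        z=np.nanmedian(P[l==i],0)[2];a=onplane(s,u,v,z,st);b=onplane(s,u+r,v,z,st);print("tape",u,v,"centre",a.round(4),"diam",2*np.linalg.norm(a-b).round(4))
E
python3 go.py .555 .23 .25 0
```

```text
clock: 2.5
tcp_pos: [0.5109, 0.1409, 0.5176]
tool_rot: [1.0, -0.003, -0.001, 0.001]
force: [1.2, 0.3, 0.5]
gripper_width: 0.0682
gripper_force: 0.0
clock: 3.2
tcp_pos: [0.5125, 0.2134, 0.3207]
tool_rot: [1.0, -0.003, 0.001, -0.0]
force: [0.5, 0.3, 0.5]
gripper_width: 0.0682
gripper_force: 0.0
[0.5124912  0.21339348 0.32065122] [[ 0.    -0.963 -0.271  0.067]
 [ 1.    -0.     0.001 -0.001]
 [-0.001 -0.271  0.963 -0.142]
 [ 0.     0.     0.     1.   ]]
tape 392.0 82.5 centre [0.6216 0.1144 0.0136] diam 0.0422
tape 56.0 130.5 centre [0.5624 0.5719 0.025 ] diam 0.0818
tape 305.21868896484375 135.0007781982422 centre [0.5552 0.2305 0.0488] diam 0.0544
t 3.2 tcp [0.513  0.2135 0.3214] shift [ 41.7 -16.7  71.5] turn [-0.  -0.2 -0.3] w 0.0686 gf 0.0 F [-0.6 -0.2  0.3]
```

View pics/w1.png

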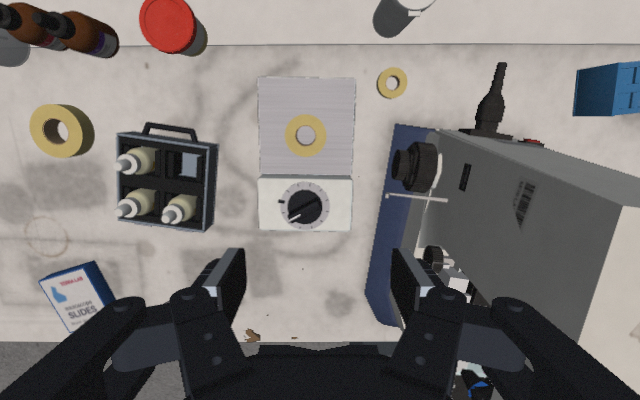

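The wrist view shows the tape at (305,135), the dial at (304,207) and three bottles in the case. The tape's position agrees with the top camera to within 1 mm. I descend and grip it.

```bash
python3 -m crank '[[42,-17,200,0,0,0],[42,-17,200,0,0,0],[42,-17,200,0,0,0],[42,-17,200,0,0,0],[42,-17,200,0,0,0],[42,-17,200,0,0,0],[42,-17,200,0,0,0],[42,-17,200,0,0,0]]' 0.7
python3 go.py .5552 .2305 .034 0
```

```text
clock: 4.05
tcp_pos: [0.5557, 0.2313, 0.1229]
tool_rot: [1.0, -0.003, 0.003, -0.001]
force: [-0.2, 0.3, 0.1]
gripper_width: 0.0731
gripper_force: 0.0
t 4.0 tcp [0.5557 0.2313 0.1229] shift [-0.9  0.9 88.8] turn [-0.1 -0.3 -0.3] w 0.0731 gf 0.0 F [-0.2  0.3  0.1]
```

```bash
python3 -m crank '[[-1,1,30,0,0,0],[-1,1,60,0,0,0],[-1,1,80,0,0,0],[-1,1,89,0,0,0],[-1,1,89,0,0,0],[-1,1,89,0,0,0]]'
python3 -m crank '[[0,0,0,0,0,0],[0,0,0,0,0,0],[0,0,0,0,0,0],[0,0,0,0,0,0],[0,0,0,0,0,0],[0,0,0,0,0,0]]' 0.0 30
python3 -m crank '[[0,0,-20,0,0,0],[0,0,-40,0,0,0],[0,0,-60,0,0,0],[0,0,-80,0,0,0],[0,0,-100,0,0,0],[0,0,-100,0,0,0]]'
python3 go.py .35 .31 .15 0
```

```text
clock: 4.65
tcp_pos: [0.5539, 0.2302, 0.0321]
tool_rot: [1.0, -0.002, 0.001, -0.0]
force: [-0.9, 0.9, 0.7]
gripper_width: 0.0722
gripper_force: 0.0
clock: 5.25
tcp_pos: [0.5539, 0.2301, 0.0322]
tool_rot: [1.0, -0.003, 0.001, -0.0]
force: [-0.7, -0.1, 5.9]
gripper_width: 0.0523
gripper_force: 30.6
clock: 5.85
tcp_pos: [0.5548, 0.2309, 0.134]
tool_rot: [1.0, -0.002, 0.003, -0.001]
force: [0.4, 0.2, -0.8]
gripper_width: 0.0522
gripper_force: 31.8
t 5.8 tcp [0.5548 0.2309 0.134 ] shift [-205.1  -78.2  -17.1] turn [-0.1 -0.3 -0.3] w 0.0522 gf 31.8 F [ 0.4  0.2 -0.8]
```

```bash
python3 -m crank '[[-40,-15,-15,0,0,0],[-80,-30,-15,0,0,0],[-120,-46,-15,0,0,0],[-160,-62,-15,0,0,0],[-205,-78,-15,0,0,0],[-205,-78,-15,0,0,0],[-205,-78,-15,0,0,0]]'
python3 go.py .35 .31 .004 0
```

```text
clock: 6.55
tcp_pos: [0.3461, 0.31, 0.1455]
tool_rot: [1.0, 0.001, 0.001, 0.0]
force: [0.6, 0.2, -0.7]
gripper_width: 0.0524
gripper_force: 31.8
t 6.5 tcp [0.3461 0.31   0.1455] shift [ 3.700e+00 -1.000e-01  1.415e+02] turn [ 0.  -0.1  0.1] w 0.0524 gf 31.8 F [ 0.6  0.2 -0.7]
```

```bash
python3 -m crank '[[3,0,40,0,0,0],[3,0,80,0,0,0],[3,0,110,0,0,0],[3,0,125,0,0,0],[3,0,135,0,0,0],[3,0,139,0,0,0],[3,0,140,0,0,0],[3,0,140,0,0,0]]'
python3 go.py .35 .31 .004 0
```

```text
clock: 7.35
tcp_pos: [0.3519, 0.3087, 0.0058]
tool_rot: [1.0, -0.003, 0.0, -0.0]
force: [0.1, -0.4, -0.1]
gripper_width: 0.0523
gripper_force: 31.8
t 7.3 tcp [0.3519 0.3087 0.0058] shift [-1.9 -1.3  1.8] turn [-0.1 -0.  -0.3] w 0.0523 gf 31.8 F [ 0.1 -0.4 -0.1]
```

```bash
python3 -m crank '[[0,0,2,0,0,0],[0,0,3,0,0,0],[0,0,3,0,0,0]]'
python3 -m crank '[[0,0,-1,0,0,0],[0,0,-1,0,0,0],[0,0,-1,0,0,0],[0,0,-1,0,0,0]]' 0.6
python3 -m crank '[[0,0,-40,0,0,0],[0,0,-90,0,0,0],[0,0,-140,0,0,0],[0,0,-190,0,0,0],[0,0,-240,0,0,0],[0,0,-290,0,0,0],[0,0,-290,0,0,0]]'
python3 go.py .41 .43 .25 -9.5
python3 - <<'E'
from h import *
s=snapshot("top");P=cloud(s)
hsv=cv2.cvtColor(s["frame"],cv2.COLOR_BGR2HSV)
m=cv2.inRange(hsv,(18,70,90),(32,255,255))
n,l,S,C=cv2.connectedComponentsWithStats(m)
for i in range(1,n):
    if S[i,4]>100: print(C[i].round(),S[i,4],np.nanmedian(P[l==i],0).round(3),np.nanpercentile(P[l==i],(5,95),axis=0)[:,2].round(3))
E
```

```text
clock: 7.65
tcp_pos: [0.3513, 0.3086, 0.0026]
tool_rot: [1.0, -0.002, 0.0, -0.0]
force: [-0.2, -0.4, -0.0]
gripper_width: 0.0523
gripper_force: 31.8
clock: 8.05
tcp_pos: [0.3511, 0.3086, 0.0034]
tool_rot: [1.0, -0.002, 0.0, -0.0]
force: [0.7, 0.1, 0.6]
gripper_width: 0.0685
gripper_force: 0.0
clock: 8.75
tcp_pos: [0.3541, 0.3115, 0.3007]
tool_rot: [1.0, -0.002, 0.005, -0.004]
force: [0.0, 0.8, 0.1]
gripper_width: 0.0682
gripper_force: 0.0
t 8.8 tcp [0.3541 0.3115 0.3007] shift [  54.8 -118.3   52.3] turn [-0.5 -0.6  9.2] w 0.0682 gf 0.0 F [0.  0.8 0.1]
[553.  87.] 352 [ 0.755 -0.096  0.008] [0.004 0.011]
[175.  98.] 711 [0.756 0.64  0.007] [0.004 0.011]
[447. 157.] 268 [0.622 0.114 0.013] [0.01  0.016]
[204. 195.] 914 [0.562 0.572 0.024] [0.021 0.027]
[ 33. 220.] 502 [0.524 0.894 0.018] [0.015 0.021]
[347. 302.] 437 [0.36  0.312 0.018] [0.014 0.02 ]
```

The tape at (347,302) lies flat on the worktop, its top at z ≈ 18 mm. Now I take a closer look at the bottles.

```bash
python3 -m crank '[[55,-118,40,0,0,9],[55,-118,40,0,0,9],[55,-118,40,0,0,9],[55,-118,40,0,0,9],[55,-118,40,0,0,9],[55,-118,40,0,0,9]]' 0.1 60
python3 - <<'E'
from h import *
st=status.observe();s=snapshot("wrist");print(st["tcp_pos"])
P=cloud(s,st);Z=P[...,2];cv2.imwrite("pics/w2.png",s["frame"]);np.savez("w2.npz",**s)
roi=(P[...,0]>.41)&(P[...,0]<.57)&(P[...,1]>.36)&(P[...,1]<.51)
for lo,hi,nm in((.084,.1,"bulb"),(.066,.082,"collar")):
    mk=(roi&(Z>lo)&(Z<hi)).astype(np.uint8);n,l,S,C=cv2.connectedComponentsWithStats(mk)
    for i in range(1,n):
        if S[i,4]>40: print(nm,C[i].round(1),S[i,4],np.nanmedian(P[l==i],0).round(4),onplane(s,*C[i],.092 if nm=="bulb" else .077,st).round(4))
f=roi&(Z>.034)&(Z<.046);print("foam/case z",np.nanmedian(Z[f]).round(4))
E
python3 go.py .522 .4505 .15 -9.5
```

```text
clock: 9.4
tcp_pos: [0.4062, 0.4251, 0.2524]
tool_rot: [0.997, -0.081, -0.0, 0.001]
force: [-0.4, 0.6, -0.1]
gripper_width: 0.0468
gripper_force: 0.0
[0.40618138 0.42505929 0.25242632]
bulb [267.2  65.6] 215 [0.5216 0.4525 0.0907] [0.5214 0.4524 0.092 ]
bulb [269.  130.1] 183 [0.4662 0.4621 0.0908] [0.4662 0.462  0.092 ]
bulb [329.8 129.9] 182 [0.4571 0.4058 0.0908] [0.4572 0.4058 0.092 ]
collar [270.   68.3] 365 [0.5203 0.4511 0.0735] [0.5212 0.452  0.077 ]
collar [272.3 129. ] 350 [0.4664 0.4599 0.0735] [0.4664 0.4609 0.077 ]
collar [328.8 128.8] 347 [0.4582 0.4063 0.0737] [0.4576 0.4061 0.077 ]
foam/case z 0.0396
t 9.4 tcp [0.4067 0.4249 0.2533] shift [109.7 -44.1 103.3] turn [0.  0.  0.2] w 0.0467 gf 0.0 F [-0.2 -0.7 -0.4]
```

View pics/w2.png

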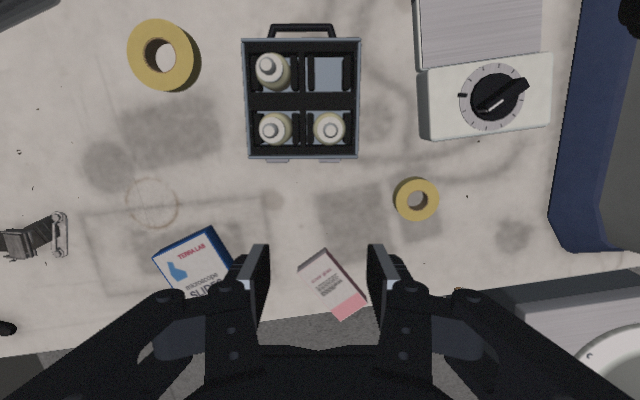

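The wrist view shows the bottles at (267,66), (269,130) and (330,130), with the top-right cutout empty. Wrist and top measurements agree to within 2 mm. I go over bottle A (0.522, 0.4515).

```bash
python3 -m crank '[[40,-20,20,0,0,0],[80,-40,60,0,0,0],[110,-45,103,0,0,0],[110,-45,103,0,0,0],[110,-45,103,0,0,0]]'
python3 go.py .522 .4515 .065 -9.5
```

```text
clock: 9.95
tcp_pos: [0.5232, 0.4496, 0.1486]
tool_rot: [0.997, -0.083, -0.001, 0.002]
force: [0.2, -0.1, 0.6]
gripper_width: 0.0468
gripper_force: 0.0
t 9.9 tcp [0.5232 0.4496 0.1486] shift [-1.3 -2.  83.6] turn [ 0.2  0.1 -0. ] w 0.0468 gf 0.0 F [ 0.2 -0.1  0.6]
```

```bash
python3 -m crank '[[-1,-2,30,0,0,0],[-1,-2,55,0,0,0],[-1,-2,75,0,0,0],[-1,-2,83,0,0,0],[-1,-2,83,0,0,0]]'
python3 -m crank '[[0,0,0,0,0,0],[0,0,0,0,0,0],[0,0,0,0,0,0],[0,0,0,0,0,0],[0,0,0,0,0,0]]' -0.8 60
python3 go.py .522 .4515 .065 -9.5
```

```text
clock: 10.45
tcp_pos: [0.5211, 0.4553, 0.0685]
tool_rot: [0.997, -0.081, -0.0, -0.0]
force: [-0.3, -1.0, 0.1]
gripper_width: 0.0467
gripper_force: 0.0
clock: 10.95
tcp_pos: [0.5229, 0.455, 0.0701]
tool_rot: [0.997, -0.081, 0.001, -0.001]
force: [-1.9, -3.1, 7.3]
gripper_width: 0.0199
gripper_force: 58.5
t 10.9 tcp [0.5229 0.455  0.0701] shift [-0.3  3.6  5.1] turn [-0.1 -0.1  0.2] w 0.0199 gf 58.5 F [-1.9 -3.1  7.3]
```

The grip closed to 19.9 mm where 25 mm was expected, so I check before pulling.

```bash
python3 - <<'E'
from h import *
s=snapshot("wrist");t=snapshot("side")
a=cv2.resize(s["frame"][180:400,180:480],None,fx=1.6,fy=1.6);b=cv2.resize(t["frame"][170:290,260:390],None,fx=2.93,fy=2.93,interpolation=cv2.INTER_CUBIC)
b=b[:352];cv2.imwrite("pics/g1.png",np.hstack([a[:352],b])[:,:800])
E
```

```text
(no output)
```

View pics/g1.png

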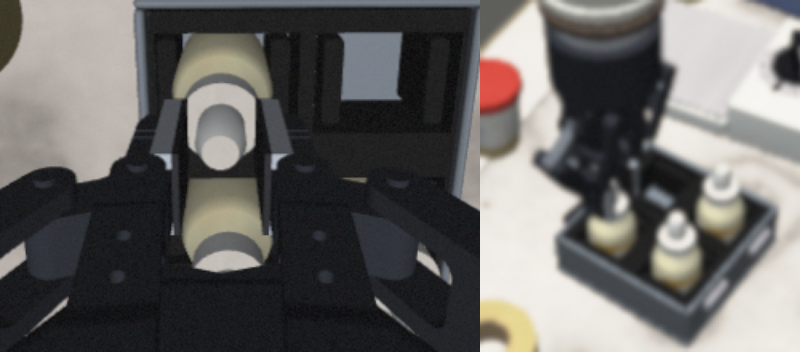

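The image shows the collar between the pads, with the bulb at crop (222,140). I check the centring in the tool frame.

```bash
cat > tf.py <<'E'
from h import *
st=status.observe();s=snapshot("wrist");P=cloud(s,st);R=Ro.from_quat(st["tool_rot"]).as_matrix()
T=(P-st["tcp_pos"])@R*1000;f=s["frame"]
hsv=cv2.cvtColor(f,cv2.COLOR_BGR2HSV)
r=(abs(T[...,0])<25)&(abs(T[...,1])<20)
b=r&(T[...,2]<-12)&(T[...,2]>-40)&(abs(T[...,1])<9)
print("bulb top pts n",b.sum(),"zmin",np.nanmin(T[b][:,2]) if b.any() else None)
top=b&(T[...,2]<np.nanpercentile(T[b][:,2],50));print("bulb median tool xyz",np.nanmedian(T[top],0).round(1),"xrange",np.nanpercentile(T[top],(2,98),axis=0).round(1).tolist())
br=(hsv[...,2]>150)&(abs(T[...,1])<15)&(abs(T[...,0])<30)
for z0,z1 in((-26,-16),(-16,-8),(-8,0),(0,10)):
    m=br&(T[...,2]>z0)&(T[...,2]<z1)
    if m.sum()>10: print(z0,m.sum(),np.nanpercentile(T[m],(2,98),axis=0).round(1).tolist())
pd=(hsv[...,2]<90)&(abs(T[...,1])>9)&(abs(T[...,1])<25)&(T[...,2]>-30)&(T[...,2]<6)&(abs(T[...,0])<25)
print("pads",pd.sum(),np.nanpercentile(T[pd],(1,99),axis=0).round(1).tolist())
E
python3 tf.py
```

```text
bulb top pts n 951 zmin -38.25453662899978
bulb median tool xyz [  1.8  -0.9 -21.8] xrange [[-7.6, -6.0, -36.0], [6.7, 9.0, -20.8]]
-26 449 [[-3.3, -6.0, -23.0], [6.7, 3.4, -19.8]]
-8 819 [[-6.1, -10.9, -5.2], [13.2, 8.7, -1.9]]
pads 1779 [[-11.5, -24.0, -29.8], [10.1, 22.2, -2.6]]
```

Centring is within 1.5 mm, but the tips overlap only about 5 mm of the collar. I reopen, go lower, and regrip.

```bash
python3 -m crank '[[0,0,0,0,0,0],[0,0,0,0,0,0],[0,0,2,0,0,0],[1,-1,4,0,0,0],[1,-1,4.5,0,0,0],[1,-1,4.5,0,0,0]]' 0.1 60
python3 -m crank '[[0,0,0,0,0,0],[0,0,0,0,0,0],[0,0,0,0,0,0],[0,0,0,0,0,0],[0,0,0,0,0,0]]' -0.8 70
python3 tf.py
```

```text
clock: 11.7
tcp_pos: [0.5228, 0.4559, 0.0624]
tool_rot: [0.997, -0.081, -0.0, 0.0]
force: [-1.1, -0.3, 0.3]
gripper_width: 0.0471
gripper_force: 0.0
clock: 12.2
tcp_pos: [0.5231, 0.4552, 0.0631]
tool_rot: [0.997, -0.081, -0.0, 0.0]
force: [-1.7, -4.0, 5.9]
gripper_width: 0.0219
gripper_force: 68.5
bulb top pts n 1219 zmin -30.571492657710337
bulb median tool xyz [  2.5  -1.3 -28.5] xrange [[-3.2, -6.6, -29.9], [6.9, 4.0, -26.1]]
-26 11 [[0.9, -8.5, -25.9], [6.9, -1.4, -18.5]]
-16 983 [[-6.3, -11.3, -12.3], [13.0, 9.4, -9.0]]
0 627 [[5.9, -14.2, 4.9], [16.0, 12.4, 9.9]]
pads 1762 [[-11.4, -24.6, -29.7], [10.1, 22.9, -4.8]]
```

Firm overlap now. I wiggle upwards about 3 mm per full twist cycle, then check the foam.

```bash
cat > foam.py <<'E'
from h import *
import sys
s=snapshot("top");P=cloud(s);Z=P[...,2]
c=np.array([.4877,.4274]);a=np.radians(-9.5);q=(P[...,:2]-c)@np.array([[np.cos(a),-np.sin(a)],[np.sin(a),np.cos(a)]])*1000
m=(abs(q[...,0])<55)&(abs(q[...,1])<55)&(np.minimum(abs(q[...,0]),abs(q[...,1]))<7)&(Z>.03)&(Z<.075)
m2=(abs(q[...,0])<55)&(abs(q[...,1])<55)&((abs(q[...,0])>51)|(abs(q[...,1])>51))&(Z>.03)&(Z<.075)
print("foam z cross",m.sum(),np.nanpercentile(Z[m],(25,50,75)).round(4),"rim",m2.sum(),np.nanpercentile(Z[m2],(25,50,75)).round(4))
E
python3 foam.py
python3 -m crank '[[0,0,0,0,0,8.5],[0,0,-0.4,0,0,17],[0,0,-0.9,0,0,8.5],[0,0,-1.3,0,0,0],[0,0,-1.8,0,0,-8.5],[0,0,-2.2,0,0,-17],[0,0,-2.6,0,0,-8.5],[0,0,-3,0,0,0]]'
python3 -m crank '[[0,0,0,0,0,8.5],[0,0,-0.4,0,0,17],[0,0,-0.9,0,0,8.5],[0,0,-1.3,0,0,0],[0,0,-1.8,0,0,-8.5],[0,0,-2.2,0,0,-17],[0,0,-2.6,0,0,-8.5],[0,0,-3,0,0,0]]'
python3 foam.py
python3 go.py .522 .4515 .064 -9.5
```

```text
foam z cross 25 [0.0384 0.039  0.0404] rim 100 [0.0379 0.0387 0.0398]
clock: 13.1
tcp_pos: [0.5216, 0.4551, 0.0644]
tool_rot: [0.997, -0.084, -0.001, 0.001]
force: [-1.8, -2.0, -2.1]
gripper_width: 0.0216
gripper_force: 70.2
clock: 13.9
tcp_pos: [0.5218, 0.4549, 0.0671]
tool_rot: [0.996, -0.084, -0.001, 0.001]
force: [-1.6, -0.4, -4.4]
gripper_width: 0.0213
gripper_force: 70.0
foam z cross 167 [0.0377 0.0388 0.0398] rim 151 [0.037  0.0385 0.0398]
t 13.9 tcp [0.5215 0.4553 0.0672] shift [1.1 3.7 3.2] turn [ 0.1  0.1 -0.5] w 0.0212 gf 70.1 F [-0.8 -2.1 -3.8]
```

The foam stays home. I continue.

```bash

python3 -m crank '[[0,0,0,0,0,8.5],[0,0,-0.4,0,0,17],[0,0,-0.9,0,0,8.5],[0,0,-1.3,0,0,0],[0,0,-1.8,0,0,-8.5],[0,0,-2.2,0,0,-17],[0,0,-2.6,0,0,-8.5],[0,0,-3,0,0,0]]'|grep -E "pos|width|^force"
python3 -m crank '[[0,0,0,0,0,8.5],[0,0,-0.4,0,0,17],[0,0,-0.9,0,0,8.5],[0,0,-1.3,0,0,0],[0,0,-1.8,0,0,-8.5],[0,0,-2.2,0,0,-17],[0,0,-2.6,0,0,-8.5],[0,0,-3,0,0,0]]'|grep -E "pos|width|^force"
python3 -m crank '[[0,0,0,0,0,8.5],[0,0,-0.4,0,0,17],[0,0,-0.9,0,0,8.5],[0,0,-1.3,0,0,0],[0,0,-1.8,0,0,-8.5],[0,0,-2.2,0,0,-17],[0,0,-2.6,0,0,-8.5],[0,0,-3,0,0,0]]'|grep -E "pos|width|^force"
python3 -m crank '[[0,0,0,0,0,8.5],[0,0,-0.4,0,0,17],[0,0,-0.9,0,0,8.5],[0,0,-1.3,0,0,0],[0,0,-1.8,0,0,-8.5],[0,0,-2.2,0,0,-17],[0,0,-2.6,0,0,-8.5],[0,0,-3,0,0,0]]'|grep -E "pos|width|^force"
python3 foam.py; python3 tf.py
```

```text
tcp_pos: [0.5221, 0.455, 0.0704]
force: [-2.5, -0.4, -4.4]
gripper_width: 0.0217
tcp_pos: [0.5222, 0.4549, 0.0734]
force: [-0.9, -1.6, -3.8]
gripper_width: 0.0213
tcp_pos: [0.5222, 0.4549, 0.0764]
force: [-0.8, -1.7, -4.1]
gripper_width: 0.0216
tcp_pos: [0.5223, 0.4549, 0.0793]
force: [-0.4, -0.8, -5.0]
gripper_width: 0.0214
foam z cross 181 [0.038  0.0389 0.0402] rim 157 [0.0374 0.0388 0.0398]
bulb top pts n 1190 zmin -30.70464344417642
bulb median tool xyz [  2.5  -1.3 -28.4] xrange [[-3.2, -6.6, -29.8], [6.8, 3.6, -26.2]]
-26 12 [[-0.4, -8.5, -23.3], [4.0, -7.8, -17.6]]
-16 967 [[-6.1, -11.3, -12.1], [12.9, 9.2, -9.0]]
0 608 [[5.9, -13.7, 5.4], [16.1, 12.4, 9.8]]
pads 1754 [[-11.3, -24.6, -29.8], [10.1, 22.9, -4.6]]
```

The bottle rises with the grip and the foam is still home. Six more cycles.

```bash

python3 -m crank '[[0,0,0,0,0,8.5],[0,0,-0.4,0,0,17],[0,0,-0.9,0,0,8.5],[0,0,-1.4,0,0,0],[0,0,-1.9,0,0,-8.5],[0,0,-2.4,0,0,-17],[0,0,-3,0,0,-8.5],[0,0,-3.5,0,0,0]]'|grep -E "pos|width|^force"
python3 -m crank '[[0,0,0,0,0,8.5],[0,0,-0.4,0,0,17],[0,0,-0.9,0,0,8.5],[0,0,-1.4,0,0,0],[0,0,-1.9,0,0,-8.5],[0,0,-2.4,0,0,-17],[0,0,-3,0,0,-8.5],[0,0,-3.5,0,0,0]]'|grep -E "pos|width|^force"
python3 -m crank '[[0,0,0,0,0,8.5],[0,0,-0.4,0,0,17],[0,0,-0.9,0,0,8.5],[0,0,-1.4,0,0,0],[0,0,-1.9,0,0,-8.5],[0,0,-2.4,0,0,-17],[0,0,-3,0,0,-8.5],[0,0,-3.5,0,0,0]]'|grep -E "pos|width|^force"
python3 foam.py
python3 -m crank '[[0,0,0,0,0,8.5],[0,0,-0.4,0,0,17],[0,0,-0.9,0,0,8.5],[0,0,-1.4,0,0,0],[0,0,-1.9,0,0,-8.5],[0,0,-2.4,0,0,-17],[0,0,-3,0,0,-8.5],[0,0,-3.5,0,0,0]]'|grep -E "pos|width|^force"
python3 -m crank '[[0,0,0,0,0,8.5],[0,0,-0.4,0,0,17],[0,0,-0.9,0,0,8.5],[0,0,-1.4,0,0,0],[0,0,-1.9,0,0,-8.5],[0,0,-2.4,0,0,-17],[0,0,-3,0,0,-8.5],[0,0,-3.5,0,0,0]]'|grep -E "pos|width|^force"
python3 -m crank '[[0,0,0,0,0,8.5],[0,0,-0.4,0,0,17],[0,0,-0.9,0,0,8.5],[0,0,-1.4,0,0,0],[0,0,-1.9,0,0,-8.5],[0,0,-2.4,0,0,-17],[0,0,-3,0,0,-8.5],[0,0,-3.5,0,0,0]]'|grep -E "pos|width|^force"
python3 foam.py; python3 tf.py; python3 go.py .597 .269 .16 -1.2
```

```text
tcp_pos: [0.5226, 0.4549, 0.0831]
force: [-0.2, -1.6, -6.9]
gripper_width: 0.0215
tcp_pos: [0.5227, 0.455, 0.0867]
force: [-0.6, -1.5, -6.0]
gripper_width: 0.0214
tcp_pos: [0.5227, 0.455, 0.0902]
force: [1.0, -1.0, -5.3]
gripper_width: 0.0215
foam z cross 182 [0.0379 0.0389 0.0401] rim 148 [0.0375 0.0387 0.0398]
tcp_pos: [0.5232, 0.4549, 0.0951]
force: [-1.0, -3.0, 1.6]
gripper_width: 0.0214
tcp_pos: [0.5237, 0.457, 0.0991]
force: [0.0, -0.5, -0.2]
gripper_width: 0.0218
tcp_pos: [0.5237, 0.457, 0.1026]
force: [-0.3, 0.2, -0.8]
gripper_width: 0.0215
foam z cross 194 [0.0377 0.0391 0.0401] rim 138 [0.0372 0.0384 0.0397]
bulb top pts n 1190 zmin -30.617619094622203
bulb median tool xyz [  2.6  -1.7 -28.5] xrange [[-3.1, -6.6, -30.0], [7.0, 3.7, -26.3]]
-16 950 [[-6.2, -11.3, -12.2], [13.1, 9.2, -8.9]]
0 544 [[6.2, -13.7, 5.1], [16.0, 10.4, 9.9]]
pads 1732 [[-11.0, -24.6, -29.7], [10.1, 22.9, -4.5]]
t 22.2 tcp [0.5234 0.4571 0.1025] shift [102.  174.2 -57.7] turn [-0.1 -0.1 -7.8] w 0.0214 gf 70.3 F [-0.6  0.6 -0.6]
```

Bottle A is free. Lift and carry it to the plate.

```bash

python3 -m crank '[[0,0,-30,0,0,0],[0,0,-58,0,0,0],[30,50,-58,0,0,-3],[60,100,-58,0,0,-6],[85,145,-58,0,0,-8],[102,174,-58,0,0,-8],[102,174,-58,0,0,-8],[102,174,-58,0,0,-8]]'
python3 go.py .597 .269 .0875 -1.2
```

```text
clock: 23.0
tcp_pos: [0.5972, 0.2653, 0.1605]
tool_rot: [1.0, -0.01, 0.001, 0.0]
force: [0.6, 0.9, -0.6]
gripper_width: 0.0214
gripper_force: 70.3
t 23.0 tcp [0.5972 0.2653 0.1605] shift [-0.5 -3.7 73. ] turn [ 0.  -0.1  0.1] w 0.0214 gf 70.3 F [ 0.6  0.9 -0.6]
```

```bash

python3 -m crank '[[0,-4,25,0,0,0],[0,-4,45,0,0,0],[0,-4,60,0,0,0],[0,-4,68,0,0,0],[0,-4,71,0,0,0],[0,-4,71,0,0,0]]'
python3 go.py .597 .269 .0875 -1.2;python3 tf.py
```

```text
clock: 23.6
tcp_pos: [0.5957, 0.2721, 0.0888]
tool_rot: [1.0, -0.01, 0.0, 0.0]
force: [0.6, -0.1, -0.8]
gripper_width: 0.0211
gripper_force: 70.3
t 23.6 tcp [0.5957 0.2721 0.0888] shift [1.3 3.1 1.3] turn [ 0. -0.  0.] w 0.0211 gf 70.3 F [ 0.6 -0.1 -0.8]
bulb top pts n 1205 zmin -30.45007865451443
bulb median tool xyz [  2.6  -1.9 -28.5] xrange [[-3.1, -6.8, -29.8], [7.2, 3.8, -26.3]]
-16 883 [[-6.1, -11.1, -12.3], [13.2, 9.0, -9.1]]
0 142 [[12.8, -7.8, 6.3], [16.1, 5.2, 9.8]]
pads 1740 [[-10.5, -24.6, -29.8], [10.3, 22.7, -4.3]]
```

```bash

python3 -m crank '[[0,0,0.5,0,0,0],[0,0,1,0,0,0],[0,0,1.5,0,0,0],[0,0,1.5,0,0,0]]'
python3 -m crank '[[0,0,0.5,0,0,0],[0,0,1,0,0,0],[0,0,1,0,0,0]]' | grep -E "pos|^force"
```

```text
clock: 24.05
tcp_pos: [0.5958, 0.2717, 0.0875]
tool_rot: [1.0, -0.011, 0.0, -0.0]
force: [1.1, -0.0, -0.1]
gripper_width: 0.0218
gripper_force: 70.3
tcp_pos: [0.5963, 0.2718, 0.0872]
force: [-0.6, 0.5, 5.3]
```

Contact. Release and rise.

```bash

python3 -m crank '[[0,0,0,0,0,0],[0,0,0,0,0,0],[0,0,0,0,0,0],[0,0,0,0,0,0]]' 0.1
python3 -m crank '[[0,0,-15,0,0,0],[0,0,-40,0,0,0],[0,0,-80,0,0,0],[0,0,-100,0,0,0],[0,0,-100,0,0,0]]' | grep -E "pos|^force"
python3 go.py .467 .461 .17 -9.5
python3 - <<'E'
from h import *
s=snapshot("top");P=cloud(s);Z=P[...,2]
m=((Z>.09)&(Z<.13)&(P[...,0]>.45)&(P[...,0]<.64)&(P[...,1]>.15)&(P[...,1]<.33)).astype(np.uint8)
n,l,S,C=cv2.connectedComponentsWithStats(m)
for i in range(1,n):
    if S[i,4]>10: print(C[i],S[i,4],np.nanmedian(P[l==i],0),np.nanmax(Z[l==i]))
cv2.imwrite("pics/t2.png",cv2.resize(s["frame"][130:290,230:440],None,fx=3,fy=3,interpolation=cv2.INTER_CUBIC))
E
```

```text
clock: 24.75
tcp_pos: [0.5955, 0.2717, 0.086]
tool_rot: [1.0, -0.011, -0.0, 0.0]
force: [-0.1, -0.4, 0.3]
gripper_width: 0.047
gripper_force: 0.0
tcp_pos: [0.5986, 0.2727, 0.1919]
force: [0.6, -0.1, 0.0]
t 25.2 tcp [0.5986 0.2727 0.1919] shift [-135.9 -185.2   21.6] turn [-0.3 -0.4  8.2] w 0.0469 gf 0.0 F [ 0.6 -0.1  0. ]
[366.31092437 167.98319328] 119 [0.59194368 0.27281992 0.09733772] 0.11799487871922976
```

View pics/t2.png

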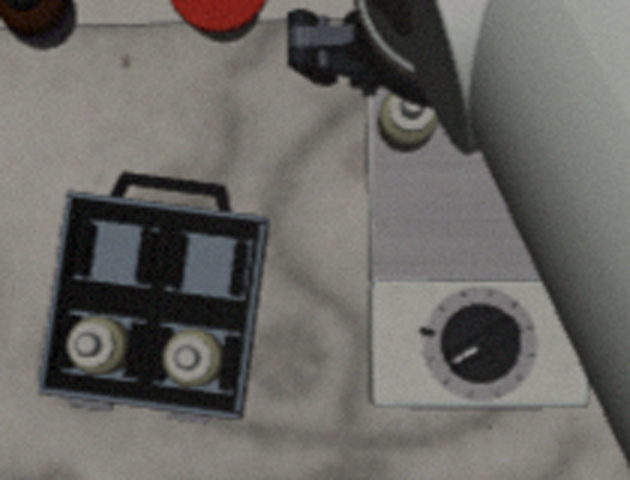

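Bottle A stands on the plate at crop (408,115), and both far cutouts are now empty. Next is bottle B.

```bash

python3 -m crank '[[-30,-40,10,0,0,4],[-60,-80,21,0,0,8],[-100,-130,21,0,0,8],[-136,-185,21,0,0,8],[-136,-185,21,0,0,8],[-136,-185,21,0,0,8],[-136,-185,21,0,0,8],[-136,-185,21,0,0,8]]' | grep -E "pos|^force"
python3 go.py .467 .461 .064 -9.5
```

```text
tcp_pos: [0.4647, 0.4577, 0.1647]
force: [0.1, 0.2, -0.6]
t 26.1 tcp [0.4647 0.4577 0.1647] shift [  1.7  -3.8 100.7] turn [ 0.1 -0.   0.1] w 0.0471 gf 0.0 F [ 0.1  0.2 -0.6]
```

```bash

python3 -m crank '[[1,-2,40,0,0,0],[1,-2,65,0,0,0],[1,-2,75,0,0,0],[1,-2,75,0,0,0],[1,-2,75,0,0,0],[1,-2,75,0,0,0]]' | grep -E "pos|^force"
python3 tf.py;python3 go.py .467 .461 .063 -9.5
```

```text
tcp_pos: [0.4665, 0.462, 0.0921]
force: [-1.0, 0.9, 0.7]
bulb top pts n 0 zmin None
bulb median tool xyz [nan nan nan] xrange [nan, nan, nan]
-8 90 [[-3.8, -5.3, -1.1], [4.1, 3.1, -0.0]]
0 387 [[-4.8, -7.4, 0.1], [6.2, 4.1, 6.1]]
pads 1110 [[-11.7, -24.9, -29.8], [10.0, 24.3, -3.3]]
t 26.8 tcp [0.4663 0.4622 0.0921] shift [ 0.9  1.1 29.1] turn [-0.1 -0.1  0.2] w 0.0468 gf 0.0 F [ 0.3 -0.7  0.7]
  return np.nanmean(a, axis, out=out, keepdims=keepdims)
  return np.nanmean(a, axis, out=out, keepdims=keepdims)
```

The bulb sits at tool (0.5, −1), so it is well centred. Descend and grip.

```bash

python3 -m crank '[[0,-1,15,0,0,0],[0,-1,25,0,0,0],[0,-1,29,0,0,0],[0,-1,29,0,0,0]]' | grep -E "pos|^force"
python3 -m crank '[[0,0,0,0,0,0],[0,0,0,0,0,0],[0,0,0,0,0,0],[0,0,0,0,0,0],[0,0,0,0,0,0]]' -0.8 70
python3 tf.py
```

```text
tcp_pos: [0.4645, 0.4617, 0.0597]
force: [0.1, -0.3, -0.1]
clock: 27.65
tcp_pos: [0.4656, 0.4626, 0.0618]
tool_rot: [0.997, -0.081, 0.0, -0.0]
force: [-0.9, -1.8, 3.7]
gripper_width: 0.0218
gripper_force: 68.6
bulb top pts n 1611 zmin -32.11154077830976
bulb median tool xyz [  2.7  -1.3 -29.3] xrange [[-3.5, -7.0, -31.1], [7.2, 4.9, -25.2]]
-26 239 [[-11.1, -8.0, -26.0], [8.1, 9.7, -18.2]]
-16 1051 [[-6.7, -11.3, -13.7], [12.8, 9.6, -10.1]]
-8 21 [[8.2, -10.8, -2.3], [13.3, 1.7, -0.4]]
0 741 [[5.8, -14.1, 3.7], [16.0, 12.5, 9.8]]
pads 1154 [[-11.1, -24.7, -29.7], [10.0, 23.0, -4.8]]
```

Same good grip as with A. Draw it out.

```bash

python3 -m crank '[[0,0,0,0,0,8.5],[0,0,-0.4,0,0,17],[0,0,-0.9,0,0,8.5],[0,0,-1.3,0,0,0],[0,0,-1.8,0,0,-8.5],[0,0,-2.2,0,0,-17],[0,0,-2.6,0,0,-8.5],[0,0,-3,0,0,0]]'|grep -E "pos|width|^force"
python3 -m crank '[[0,0,0,0,0,8.5],[0,0,-0.4,0,0,17],[0,0,-0.9,0,0,8.5],[0,0,-1.3,0,0,0],[0,0,-1.8,0,0,-8.5],[0,0,-2.2,0,0,-17],[0,0,-2.6,0,0,-8.5],[0,0,-3,0,0,0]]'|grep -E "pos|width|^force"
python3 foam.py
python3 -m crank '[[0,0,0,0,0,8.5],[0,0,-0.4,0,0,17],[0,0,-0.9,0,0,8.5],[0,0,-1.4,0,0,0],[0,0,-1.9,0,0,-8.5],[0,0,-2.4,0,0,-17],[0,0,-3,0,0,-8.5],[0,0,-3.5,0,0,0]]'|grep -E "pos|width|^force"
python3 -m crank '[[0,0,0,0,0,8.5],[0,0,-0.4,0,0,17],[0,0,-0.9,0,0,8.5],[0,0,-1.4,0,0,0],[0,0,-1.9,0,0,-8.5],[0,0,-2.4,0,0,-17],[0,0,-3,0,0,-8.5],[0,0,-3.5,0,0,0]]'|grep -E "pos|width|^force"
python3 -m crank '[[0,0,0,0,0,8.5],[0,0,-0.4,0,0,17],[0,0,-0.9,0,0,8.5],[0,0,-1.4,0,0,0],[0,0,-1.9,0,0,-8.5],[0,0,-2.4,0,0,-17],[0,0,-3,0,0,-8.5],[0,0,-3.5,0,0,0]]'|grep -E "pos|width|^force"
python3 foam.py
python3 tf.py | grep -E "med|pads"
```

```text
tcp_pos: [0.4649, 0.4621, 0.0634]
force: [0.1, -0.4, -3.4]
gripper_width: 0.0213
tcp_pos: [0.4648, 0.462, 0.0662]
force: [0.3, 0.4, -4.5]
gripper_width: 0.0217
foam z cross 545 [0.0376 0.0388 0.0399] rim 279 [0.0373 0.0385 0.0396]
tcp_pos: [0.4647, 0.462, 0.0697]
force: [-0.2, 0.7, -6.2]
gripper_width: 0.0216
tcp_pos: [0.4646, 0.462, 0.0731]
force: [0.2, 0.3, -6.6]
gripper_width: 0.0211
tcp_pos: [0.4645, 0.462, 0.0766]
force: [-0.1, 0.2, -5.6]
gripper_width: 0.0207
foam z cross 563 [0.0375 0.0388 0.0401] rim 282 [0.0374 0.0388 0.04  ]
bulb median tool xyz [  2.6  -1.3 -29.3] xrange [[-3.6, -7.0, -30.9], [6.9, 4.9, -25.1]]
pads 1161 [[-11.2, -24.6, -29.7], [10.0, 23.0, -4.7]]
```

```bash

python3 -m crank '[[0,0,0,0,0,8.5],[0,0,-0.4,0,0,17],[0,0,-0.9,0,0,8.5],[0,0,-1.4,0,0,0],[0,0,-1.9,0,0,-8.5],[0,0,-2.4,0,0,-17],[0,0,-3,0,0,-8.5],[0,0,-3.5,0,0,0]]'|grep -E "pos|width|^force"
python3 -m crank '[[0,0,0,0,0,8.5],[0,0,-0.4,0,0,17],[0,0,-0.9,0,0,8.5],[0,0,-1.4,0,0,0],[0,0,-1.9,0,0,-8.5],[0,0,-2.4,0,0,-17],[0,0,-3,0,0,-8.5],[0,0,-3.5,0,0,0]]'|grep -E "pos|width|^force"
python3 -m crank '[[0,0,0,0,0,8.5],[0,0,-0.4,0,0,17],[0,0,-0.9,0,0,8.5],[0,0,-1.4,0,0,0],[0,0,-1.9,0,0,-8.5],[0,0,-2.4,0,0,-17],[0,0,-3,0,0,-8.5],[0,0,-3.5,0,0,0]]'|grep -E "pos|width|^force"
python3 foam.py
python3 -m crank '[[0,0,0,0,0,8.5],[0,0,-0.4,0,0,17],[0,0,-0.9,0,0,8.5],[0,0,-1.4,0,0,0],[0,0,-1.9,0,0,-8.5],[0,0,-2.4,0,0,-17],[0,0,-3,0,0,-8.5],[0,0,-3.5,0,0,0]]'|grep -E "pos|width|^force"
python3 -m crank '[[0,0,0,0,0,8.5],[0,0,-0.4,0,0,17],[0,0,-0.9,0,0,8.5],[0,0,-1.4,0,0,0],[0,0,-1.9,0,0,-8.5],[0,0,-2.4,0,0,-17],[0,0,-3,0,0,-8.5],[0,0,-3.5,0,0,0]]'|grep -E "pos|width|^force"
python3 -m crank '[[0,0,0,0,0,8.5],[0,0,-0.4,0,0,17],[0,0,-0.9,0,0,8.5],[0,0,-1.4,0,0,0],[0,0,-1.9,0,0,-8.5],[0,0,-2.4,0,0,-17],[0,0,-3,0,0,-8.5],[0,0,-3.5,0,0,0]]'|grep -E "pos|width|^force"
python3 -m crank '[[0,0,0,0,0,8.5],[0,0,-0.4,0,0,17],[0,0,-0.9,0,0,8.5],[0,0,-1.4,0,0,0],[0,0,-1.9,0,0,-8.5],[0,0,-2.4,0,0,-17],[0,0,-3,0,0,-8.5],[0,0,-3.5,0,0,0]]'|grep -E "pos|width|^force"
python3 foam.py
python3 tf.py | grep -E "med|pads"; python3 go.py .596 .207 .16 -1.2
```

```text
tcp_pos: [0.4648, 0.462, 0.0805]
force: [0.1, 0.5, -6.4]
gripper_width: 0.0217
tcp_pos: [0.4649, 0.462, 0.084]
force: [2.0, -0.7, -6.3]
gripper_width: 0.0213
tcp_pos: [0.4649, 0.462, 0.0875]
force: [0.7, 0.6, -6.8]
gripper_width: 0.0216
foam z cross 557 [0.0376 0.039  0.0401] rim 290 [0.0374 0.0387 0.04  ]
tcp_pos: [0.465, 0.4621, 0.0912]
force: [-0.6, 0.4, -5.6]
gripper_width: 0.0214
tcp_pos: [0.4659, 0.4627, 0.096]
force: [-0.2, 0.6, -1.0]
gripper_width: 0.0214
tcp_pos: [0.4659, 0.4627, 0.0995]
force: [-0.8, 0.2, -0.1]
gripper_width: 0.0218
tcp_pos: [0.4659, 0.4627, 0.103]
force: [-1.1, -0.9, -1.1]
gripper_width: 0.0214
foam z cross 568 [0.0376 0.0387 0.04  ] rim 295 [0.0374 0.0386 0.0399]
bulb median tool xyz [  2.7  -1.3 -29.3] xrange [[-3.4, -7.4, -31.0], [7.3, 4.9, -24.9]]
pads 1196 [[-11.1, -24.6, -29.8], [10.0, 22.9, -4.2]]
t 37.6 tcp [0.4656 0.4629 0.1028] shift [168.8 232.3 -57.2] turn [-0.  -0.1 -7.8] w 0.0214 gf 69.9 F [ 0.2 -0.4 -0.4]
```

Free. I carry it at z ≈ 0.195 to clear bottle A.

```bash

python3 -m crank '[[0,0,-45,0,0,0],[0,0,-92,0,0,0],[25,35,-92,0,0,0],[55,75,-92,0,0,-4],[85,115,-92,0,0,-8],[110,150,-92,0,0,-8],[140,190,-92,0,0,-8],[168,232,-92,0,0,-8]]' | grep -E "pos|^force|wid"
python3 -m crank '[[0,0,0,0,0,0],[0,0,0,0,0,0],[0,0,0,0,0,0]]' | grep -E "pos|^force|wid"
python3 go.py .596 .207 .088 -1.2
```

```text
tcp_pos: [0.5945, 0.2056, 0.1948]
force: [0.4, 0.3, -0.2]
gripper_width: 0.0219
tcp_pos: [0.5931, 0.2082, 0.1943]
force: [0.0, 1.0, -0.4]
gripper_width: 0.0218
t 38.7 tcp [0.5931 0.2082 0.1943] shift [  2.9   1.3 106.3] turn [-0.1  0.   0.2] w 0.0218 gf 69.9 F [ 0.   1.  -0.4]
```

```bash

python3 -m crank '[[3,1,40,0,0,0],[3,1,75,0,0,0],[3,1,95,0,0,0],[3,1,103,0,0,0],[3,1,105,0,0,0],[3,1,106,0,0,0],[3,1,106.5,0,0,0],[3,1,106.5,0,0,0]]' | grep -E "pos|^force|wid"
python3 -m crank '[[0,0,0.5,0,0,0],[0,0,1,0,0,0],[0,0,1.5,0,0,0],[0,0,1.5,0,0,0]]' | grep -E "pos|^force"
python3 go.py .596 .207 .087 -1.2
```

```text
tcp_pos: [0.5973, 0.2062, 0.0891]
force: [-0.3, -0.3, -0.4]
gripper_width: 0.0214
tcp_pos: [0.5964, 0.2058, 0.0863]
force: [0.2, 0.1, -1.3]
t 39.9 tcp [0.5964 0.2058 0.0863] shift [-0.5 -1.2 -0.7] turn [ 0.   0.  -0.1] w 0.0215 gf 69.9 F [ 0.2  0.1 -1.3]
```

```bash

python3 -m crank '[[0,0,0.5,0,0,0],[0,0,1,0,0,0],[0,0,1,0,0,0]]' | grep -E "pos|^force"
```

```text
tcp_pos: [0.5969, 0.2058, 0.0859]
force: [-1.5, 0.0, 4.4]
```

```bash

python3 -m crank '[[0,0,0,0,0,0],[0,0,0,0,0,0],[0,0,0,0,0,0],[0,0,0,0,0,0]]' 0.1| grep -E "pos|^force|wid"
python3 -m crank '[[0,0,-15,0,0,0],[0,0,-40,0,0,0],[0,0,-80,0,0,0],[0,0,-100,0,0,0],[0,0,-100,0,0,0],[0,0,-100,0,0,0]]' | grep -E "pos|^force"
python3 go.py .457 .405 .185 -9.5
```

```text
tcp_pos: [0.5963, 0.2059, 0.0851]
force: [-0.3, 0.0, -0.7]
gripper_width: 0.0472
tcp_pos: [0.5968, 0.2061, 0.1864]
force: [0.1, 0.6, -0.3]
t 41.2 tcp [0.5968 0.2061 0.1864] shift [-144.1 -195.8    1.5] turn [-0.1 -0.1  8.2] w 0.0469 gf 0.0 F [ 0.1  0.6 -0.3]
```

```bash

python3 -m crank '[[-30,-40,0,0,0,4],[-60,-80,0,0,0,8],[-100,-130,0,0,0,8],[-144,-196,0,0,0,8],[-144,-196,0,0,0,8],[-144,-196,0,0,0,8],[-144,-196,0,0,0,8]]' | grep -E "pos|^force"
python3 go.py .457 .405 .092 -9.5
python3 - <<'E'
from h import *
s=snapshot("top");P=cloud(s);Z=P[...,2]
m=((Z>.075)&(Z<.13)&(P[...,0]>.50)&(P[...,0]<.64)&(P[...,1]>.15)&(P[...,1]<.33)).astype(np.uint8)
n,l,S,C=cv2.connectedComponentsWithStats(m)
for i in range(1,n):
    if S[i,4]>10: print(C[i].round(),S[i,4],np.nanmedian(P[l==i],0).round(4),np.nanmax(Z[l==i]).round(4))
E
```

```text
tcp_pos: [0.4548, 0.4059, 0.1839]
force: [0.5, -1.2, 0.2]
t 41.9 tcp [0.4548 0.4059 0.1839] shift [ 2.4  0.3 91.8] turn [0.1 0.1 0.4] w 0.047 gf 0.0 F [ 0.5 -1.2  0.2]
[367. 167.] 254 [0.5933 0.2719 0.0966] 0.1186
[404. 166.] 260 [0.5937 0.2081 0.0962] 0.1182
```

Both bottles stand at full height (top ≈ 0.118). On to bottle C.

```bash

python3 -m crank '[[2,0,40,0,0,0],[2,0,75,0,0,0],[2,0,92,0,0,0],[2,0,92,0,0,0],[2,0,92,0,0,0],[2,0,92,0,0,0]]' | grep -E "pos|^force"
python3 tf.py 2>/dev/null;python3 go.py .457 .405 .063 -9.5
```

```text
tcp_pos: [0.4604, 0.4051, 0.0951]
force: [0.3, -0.3, 1.2]
bulb top pts n 0 zmin None
bulb median tool xyz [nan nan nan] xrange [nan, nan, nan]
0 463 [[-7.7, -6.5, 2.3], [3.3, 4.8, 9.1]]
pads 1106 [[-12.1, -24.9, -29.8], [9.9, 24.3, -3.5]]
t 42.6 tcp [0.4603 0.4054 0.0952] shift [-3.2  1.  32.2] turn [-0.2 -0.1  0.2] w 0.0469 gf 0.0 F [-0.3  0.6 -0.2]
```

```bash

python3 -m crank '[[-3,0,15,0,0,0],[-3,0,27,0,0,0],[-3,0,32,0,0,0],[-3,0,32,0,0,0]]' | grep -E "pos|^force"
python3 -m crank '[[0,0,0,0,0,0],[0,0,0,0,0,0],[0,0,0,0,0,0],[0,0,0,0,0,0],[0,0,0,0,0,0]]' -0.8 70
python3 tf.py
```

```text
tcp_pos: [0.4549, 0.4044, 0.0597]
force: [-0.4, -0.8, 0.6]
clock: 43.5
tcp_pos: [0.4563, 0.4052, 0.0618]
tool_rot: [0.997, -0.081, 0.0, -0.0]
force: [-0.3, -0.6, 2.5]
gripper_width: 0.0219
gripper_force: 68.7
bulb top pts n 1619 zmin -31.969157837619452
bulb median tool xyz [  3.   -1.3 -29.4] xrange [[-3.2, -7.1, -31.0], [7.4, 4.9, -25.0]]
-26 257 [[-11.0, -8.0, -25.9], [8.2, 9.7, -17.7]]
-16 1060 [[-6.5, -11.3, -13.6], [13.0, 9.6, -10.1]]
-8 25 [[-0.5, -10.9, -5.3], [13.4, 6.7, -0.5]]
0 761 [[6.1, -14.0, 3.9], [16.5, 12.6, 9.9]]
pads 1141 [[-10.9, -24.8, -29.7], [10.0, 23.0, -5.3]]
```

```bash

python3 -m crank '[[0,0,0,0,0,8.5],[0,0,-0.4,0,0,17],[0,0,-0.9,0,0,8.5],[0,0,-1.3,0,0,0],[0,0,-1.8,0,0,-8.5],[0,0,-2.2,0,0,-17],[0,0,-2.6,0,0,-8.5],[0,0,-3,0,0,0]]'|grep -E "pos|width|^force"
python3 -m crank '[[0,0,0,0,0,8.5],[0,0,-0.4,0,0,17],[0,0,-0.9,0,0,8.5],[0,0,-1.3,0,0,0],[0,0,-1.8,0,0,-8.5],[0,0,-2.2,0,0,-17],[0,0,-2.6,0,0,-8.5],[0,0,-3,0,0,0]]'|grep -E "pos|width|^force"
python3 foam.py
python3 -m crank '[[0,0,0,0,0,8.5],[0,0,-0.4,0,0,17],[0,0,-0.9,0,0,8.5],[0,0,-1.4,0,0,0],[0,0,-1.9,0,0,-8.5],[0,0,-2.4,0,0,-17],[0,0,-3,0,0,-8.5],[0,0,-3.5,0,0,0]]'|grep -E "pos|width|^force"
python3 -m crank '[[0,0,0,0,0,8.5],[0,0,-0.4,0,0,17],[0,0,-0.9,0,0,8.5],[0,0,-1.4,0,0,0],[0,0,-1.9,0,0,-8.5],[0,0,-2.4,0,0,-17],[0,0,-3,0,0,-8.5],[0,0,-3.5,0,0,0]]'|grep -E "pos|width|^force"
python3 -m crank '[[0,0,0,0,0,8.5],[0,0,-0.4,0,0,17],[0,0,-0.9,0,0,8.5],[0,0,-1.4,0,0,0],[0,0,-1.9,0,0,-8.5],[0,0,-2.4,0,0,-17],[0,0,-3,0,0,-8.5],[0,0,-3.5,0,0,0]]'|grep -E "pos|width|^force"
python3 foam.py
python3 tf.py | grep -E "med|pads"
```

```text
tcp_pos: [0.4555, 0.4048, 0.0635]
force: [1.2, 1.8, -4.5]
gripper_width: 0.0217
tcp_pos: [0.4553, 0.4048, 0.0664]
force: [0.1, -0.1, -4.4]
gripper_width: 0.0212
foam z cross 0 nan rim 98 [0.0371 0.0383 0.0397]
tcp_pos: [0.4552, 0.4047, 0.0698]
force: [0.7, 0.5, -6.6]
gripper_width: 0.0214
tcp_pos: [0.4552, 0.4047, 0.0733]
force: [0.6, 0.3, -6.4]
gripper_width: 0.0216
tcp_pos: [0.4551, 0.4047, 0.0767]
force: [0.7, 1.5, -5.7]
gripper_width: 0.022
foam z cross 0 nan rim 92 [0.0371 0.0383 0.0397]
bulb median tool xyz [  3.   -0.9 -29.1] xrange [[-3.5, -7.0, -30.9], [7.3, 4.9, -24.9]]
pads 1138 [[-11.2, -24.8, -29.8], [10.0, 23.0, -4.8]]
  return np.nanmean(a, axis, out=out, keepdims=keepdims)
  return np.nanmean(a, axis, out=out, keepdims=keepdims)
```

The arm hides the foam cross from the top camera, but the force pattern matches the earlier two. I continue.

```bash

python3 -m crank '[[0,0,0,0,0,8.5],[0,0,-0.4,0,0,17],[0,0,-0.9,0,0,8.5],[0,0,-1.4,0,0,0],[0,0,-1.9,0,0,-8.5],[0,0,-2.4,0,0,-17],[0,0,-3,0,0,-8.5],[0,0,-3.5,0,0,0]]'|grep -E "pos|width|^force"
python3 -m crank '[[0,0,0,0,0,8.5],[0,0,-0.4,0,0,17],[0,0,-0.9,0,0,8.5],[0,0,-1.4,0,0,0],[0,0,-1.9,0,0,-8.5],[0,0,-2.4,0,0,-17],[0,0,-3,0,0,-8.5],[0,0,-3.5,0,0,0]]'|grep -E "pos|width|^force"
python3 -m crank '[[0,0,0,0,0,8.5],[0,0,-0.4,0,0,17],[0,0,-0.9,0,0,8.5],[0,0,-1.4,0,0,0],[0,0,-1.9,0,0,-8.5],[0,0,-2.4,0,0,-17],[0,0,-3,0,0,-8.5],[0,0,-3.5,0,0,0]]'|grep -E "pos|width|^force"
python3 -m crank '[[0,0,0,0,0,8.5],[0,0,-0.4,0,0,17],[0,0,-0.9,0,0,8.5],[0,0,-1.4,0,0,0],[0,0,-1.9,0,0,-8.5],[0,0,-2.4,0,0,-17],[0,0,-3,0,0,-8.5],[0,0,-3.5,0,0,0]]'|grep -E "pos|width|^force"
python3 -m crank '[[0,0,0,0,0,8.5],[0,0,-0.4,0,0,17],[0,0,-0.9,0,0,8.5],[0,0,-1.4,0,0,0],[0,0,-1.9,0,0,-8.5],[0,0,-2.4,0,0,-17],[0,0,-3,0,0,-8.5],[0,0,-3.5,0,0,0]]'|grep -E "pos|width|^force"
python3 -m crank '[[0,0,0,0,0,8.5],[0,0,-0.4,0,0,17],[0,0,-0.9,0,0,8.5],[0,0,-1.4,0,0,0],[0,0,-1.9,0,0,-8.5],[0,0,-2.4,0,0,-17],[0,0,-3,0,0,-8.5],[0,0,-3.5,0,0,0]]'|grep -E "pos|width|^force"
python3 -m crank '[[0,0,0,0,0,8.5],[0,0,-0.4,0,0,17],[0,0,-0.9,0,0,8.5],[0,0,-1.4,0,0,0],[0,0,-1.9,0,0,-8.5],[0,0,-2.4,0,0,-17],[0,0,-3,0,0,-8.5],[0,0,-3.5,0,0,0]]'|grep -E "pos|width|^force"
python3 tf.py | grep -E "med|pads"; python3 go.py .534 .240 .2 -1.2
```

```text
tcp_pos: [0.4553, 0.4047, 0.0806]
force: [-0.4, 0.0, -6.3]
gripper_width: 0.0209
tcp_pos: [0.4555, 0.4047, 0.0841]
force: [0.4, -0.1, -6.4]
gripper_width: 0.0214
tcp_pos: [0.4555, 0.4047, 0.0876]
force: [-0.1, 0.1, -6.5]
gripper_width: 0.0213
tcp_pos: [0.4555, 0.4048, 0.0912]
force: [0.1, 1.0, -5.3]
gripper_width: 0.0216
tcp_pos: [0.4564, 0.4052, 0.0958]
force: [0.4, 0.1, -0.7]
gripper_width: 0.0214
tcp_pos: [0.4564, 0.4052, 0.0992]
force: [0.5, -0.4, -1.2]
gripper_width: 0.0216
tcp_pos: [0.4563, 0.4052, 0.1027]
force: [-0.3, -0.2, -1.1]
gripper_width: 0.0217
bulb median tool xyz [  2.9  -1.3 -29.4] xrange [[-3.3, -7.4, -30.9], [7.4, 4.9, -25.1]]
pads 1201 [[-10.9, -24.7, -29.8], [10.0, 23.0, -5.0]]
t 53.4 tcp [0.4562 0.4054 0.1027] shift [104.6 149.8 -97.4] turn [-0.  -0.  -8.5] w 0.0215 gf 70.0 F [ 0.3 -0.4 -0.9]
```

```bash

python3 -m crank '[[0,0,-48,0,0,0],[0,0,-97,0,0,0],[25,35,-97,0,0,0],[50,75,-97,0,0,-4],[80,115,-97,0,0,-8],[105,150,-97,0,0,-8],[105,150,-97,0,0,-8],[105,150,-97,0,0,-8]]' | grep -E "pos|^force|wid"
python3 -m crank '[[0,0,0,0,0,0],[0,0,0,0,0,0],[0,0,0,0,0,0]]' | grep -E "pos|^force|wid"
python3 go.py .534 .240 .087 -1.2
```

```text
tcp_pos: [0.5362, 0.2384, 0.1997]
force: [0.1, 1.7, -1.1]
gripper_width: 0.0215
tcp_pos: [0.5347, 0.2417, 0.1992]
force: [0.2, -0.2, -0.2]
gripper_width: 0.0212
t 54.5 tcp [0.5347 0.2417 0.1992] shift [ -0.6   1.8 112.2] turn [-0.   0.   0.1] w 0.0212 gf 70.0 F [ 0.2 -0.2 -0.2]
```

```bash

python3 -m crank '[[-1,2,40,0,0,0],[-1,2,75,0,0,0],[-1,2,97,0,0,0],[-1,2,107,0,0,0],[-1,2,110,0,0,0],[-1,2,112,0,0,0],[-1,2,112.5,0,0,0],[-1,2,112.5,0,0,0]]' | grep -E "pos|^force|wid"
python3 -m crank '[[0,0,0.5,0,0,0],[0,0,1,0,0,0],[0,0,1,0,0,0]]' | grep -E "pos|^force"
```

```text
tcp_pos: [0.5351, 0.2387, 0.088]
force: [0.0, 0.5, -1.0]
gripper_width: 0.0218
tcp_pos: [0.5344, 0.2383, 0.086]
force: [0.6, 0.3, -1.1]
```

```bash

python3 -m crank '[[0,0,0.5,0,0,0],[0,0,1,0,0,0],[0,0,1,0,0,0]]' | grep -E "pos|^force"
```

```text
tcp_pos: [0.535, 0.2383, 0.0858]
force: [-1.6, -1.1, 6.4]
```

```bash

python3 -m crank '[[0,0,0,0,0,0],[0,0,0,0,0,0],[0,0,0,0,0,0],[0,0,0,0,0,0]]' 0.1| grep -E "pos|^force|wid"
python3 -m crank '[[0,0,-15,0,0,0],[0,0,-40,0,0,0],[0,0,-80,0,0,0],[0,0,-110,0,0,0],[-50,0,-145,0,0,0],[-105,5,-165,0,0,0],[-105,5,-165,0,0,0],[-105,5,-165,0,0,0]]' | grep -E "pos|^force"
cat > dial.py <<'E'
from h import *
st=status.observe();s=snapshot("wrist");P=cloud(s,st);Z=P[...,2];f=s["frame"]
np.savez("wd.npz",**s);print("tcp",st["tcp_pos"].round(4))
hsv=cv2.cvtColor(f,cv2.COLOR_BGR2HSV)
D=np.hypot(P[...,0]-.4613,P[...,1]-.2317)
bar=(D<.035)&(Z>.07)&(Z<.09)
q=P[bar][:,:2];(c,wh,a)=cv2.minAreaRect((q*1000).astype(np.float32));print("bar",bar.sum(),np.round(c,1),np.round(wh,1),round(a,1),"z",np.nanmedian(Z[bar]).round(4))
w=(D<.03)&(Z>.066)&(hsv[...,2]>130)
v,u=np.nonzero(w);
if len(u): print("white line px",u.mean().round(1),v.mean().round(1),len(u),onplane(s,u.mean(),v.mean(),.079,st).round(4))
mk=((D>.02)&(D<.042)&(Z<.062)&(hsv[...,2]<70)).astype(np.uint8);n,l,S,C=cv2.connectedComponentsWithStats(mk)
for i in range(1,n):
    if S[i,4]>4: print("dark",C[i].round(1),S[i,4],np.nanmedian(P[l==i],0).round(4))
x0=int(u.mean())if len(u) else 320;y0=int(v.mean()) if len(u) else 200
cv2.imwrite("pics/d1.png",cv2.resize(f[max(0,y0-70):y0+70,x0-90:x0+90],None,fx=4,fy=4,interpolation=cv2.INTER_CUBIC));print("crop origin",x0-90,max(0,y0-70))
m=(Z>.1)&(Z<.13)&(P[...,0]<.64)&(P[...,0]>.5)&(P[...,1]>.15)&(P[...,1]<.33)
n,l,S,C=cv2.connectedComponentsWithStats(m.astype(np.uint8))
for i in range(1,n):
    if S[i,4]>20: print("bulb",np.nanmedian(P[l==i],0).round(4),np.nanmax(Z[l==i]).round(4))
E
python3 dial.py
```

```text
tcp_pos: [0.5342, 0.2382, 0.0846]
force: [0.2, -0.9, 0.3]
gripper_width: 0.047
tcp_pos: [0.4276, 0.2363, 0.2521]
force: [0.6, 0.5, 0.3]
tcp [0.4276 0.2363 0.2521]
bar 549 [461.  233.5] [12.2 44.2] 28.8 z 0.0792
white line px 309.8 157.5 45 [0.4541 0.2455 0.079 ]
dark [313.  135.9] 152 [0.4765 0.2463 0.0583]
dark [292.4 141.6] 20 [0.4679 0.2641 0.0546]
dark [327.1 163.3] 109 [0.4423 0.229  0.0581]
crop origin 219 87
bulb [0.5346 0.2396 0.1149] 0.1183
```

View pics/d1.png

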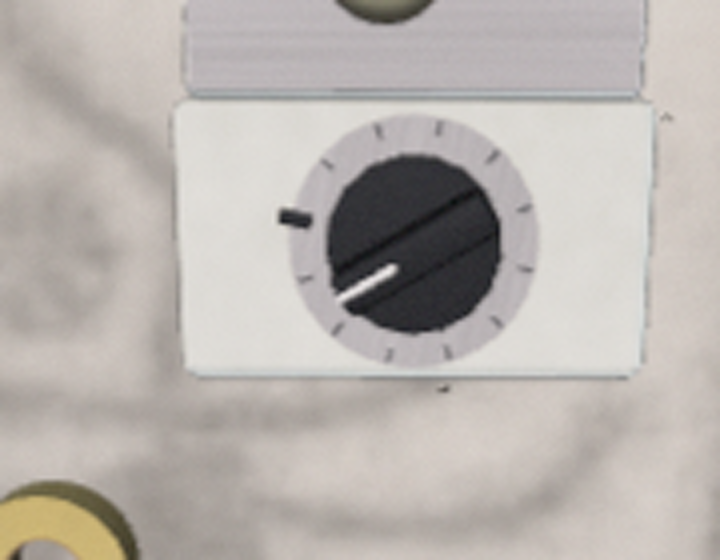

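The dial shows the white pointer at image (310,157), 28.8° anticlockwise of +y. The black mark at (292,142) is 12.7° clockwise of +y and 31 mm from the axis, as it should be. The turn needed is therefore +41.5° about tool z. I check the joint margins and line up.

```bash
python3 -c "
from h import *
print(status.observe()['joint_positions'].round(2))"; python3 go.py .461 .2322 .15 -61.2;python3 go.py .461 .2322 .15 118.8
```

```text
[-1.04  0.17  0.54  1.95 -0.1   1.04 -2.05]
t 57.1 tcp [0.4291 0.2362 0.2515] shift [ 31.8   3.7 101.5] turn [-0.2  0.  60. ] w 0.047 gf 0.0 F [ 1.1  0.2 -0.2]
t 57.1 tcp [0.4291 0.2362 0.2515] shift [ 31.8   3.7 101.5] turn [  -0.    -0.2 -120. ] w 0.047 gf 0.0 F [ 1.1  0.2 -0.2]
```

Joint 7 is near its lower limit, so I take the equivalent grasp at yaw 118.8° (turn −120°).

```bash

python3 -m crank '[[15,2,0,0,0,-8.5],[32,4,0,0,0,-17],[32,4,0,0,0,-25.5],[32,4,0,0,0,-34],[32,4,0,0,0,-42.5],[32,4,0,0,0,-51],[32,4,0,0,0,-59.5],[32,4,0,0,0,-64]]' -0.3 40 | grep -E "pos|^force|wid"
python3 -m crank '[[0,0,0,0,0,-8.5],[0,0,0,0,0,-17],[0,0,0,0,0,-25.5],[0,0,0,0,0,-34],[0,0,0,0,0,-42.5],[0,0,0,0,0,-51],[0,0,0,0,0,-56],[0,0,0,0,0,-56]]' | grep -E "pos|^force|wid"
python3 -m crank '[[0,0,30,0,0,0],[0,0,60,0,0,0],[0,0,90,0,0,0],[0,0,100,0,0,0],[0,0,100,0,0,0],[0,0,100,0,0,0]]' | grep -E "pos|^force|wid"
python3 go.py .461 .2322 .0625 118.8
```

```text
tcp_pos: [0.4626, 0.2302, 0.2494]
force: [-0.2, -0.4, -0.1]
gripper_width: 0.0298
tcp_pos: [0.4624, 0.2302, 0.2494]
force: [0.2, -0.3, -0.6]
gripper_width: 0.03
tcp_pos: [0.4622, 0.231, 0.1506]
force: [-0.1, -0.5, 0.3]
gripper_width: 0.0296
t 59.3 tcp [0.4622 0.231  0.1506] shift [ 1.6 -0.5 88.1] turn [ 0.1  0.  -0.1] w 0.0296 gf 0.0 F [-0.1 -0.5  0.3]
```

```bash

python3 -m crank '[[1,0,30,0,0,0],[1,0,55,0,0,0],[1,0,75,0,0,0],[1,0,84,0,0,0],[1,0,87,0,0,0],[1,0,87,0,0,0]]' | grep -E "pos|^force|wid"
python3 -m crank '[[0,0,0,0,0,0],[0,0,0,0,0,0],[0,0,0,0,0,0],[0,0,0,0,0,0],[0,0,0,0,0,0]]' -0.9 40 | grep -E "pos|^force|wid|gripper_f"
python3 go.py .461 .2322 .0625 118.8
```

```text
tcp_pos: [0.4615, 0.2321, 0.0637]
force: [-0.6, 1.0, 0.4]
gripper_width: 0.0298
tcp_pos: [0.4622, 0.2326, 0.0642]
force: [1.2, 0.7, 6.9]
gripper_width: 0.0109
gripper_force: 43.7
t 60.4 tcp [0.4622 0.2326 0.0642] shift [ 0.3 -1.2  1.7] turn [ 0.2 -0.  -0.1] w 0.0109 gf 43.7 F [1.2 0.7 6.9]
```

Gripped (10.9 mm on the 12 mm bar). I turn it by 41.5°.

```bash

python3 -m crank '[[0,0,0,0,0,7],[0,0,0,0,0,14],[0,0,0,0,0,21],[0,0,0,0,0,28],[0,0,0,0,0,35],[0,0,0,0,0,41.5],[0,0,0,0,0,41.5],[0,0,0,0,0,41.5]]' | grep -E "pos|^force|wid|gripper_f"
python3 go.py .461 .2322 .0625 77.3
python3 -m crank '[[0,0,0,0,0,0],[0,0,0,0,0,0],[0,0,0,0,0,0],[0,0,0,0,0,0]]' -0.3 | grep -E "pos|^force|wid|gripper_f"
python3 -m crank '[[0,0,-30,0,0,0],[0,0,-70,0,0,0],[0,0,-110,0,0,0],[0,0,-150,0,0,0],[0,0,-190,0,0,0],[0,0,-190,0,0,0],[0,0,-190,0,0,0]]' | grep -E "pos|^force"
python3 go.py .42 .232 .25 0
```

```text
tcp_pos: [0.4627, 0.2327, 0.0642]
force: [1.6, 0.4, 6.2]
gripper_width: 0.011
gripper_force: 43.8
t 61.2 tcp [0.4627 0.2327 0.0642] shift [-0.8 -1.6  1.7] turn [ 0.2 -0.2 -0.1] w 0.011 gf 43.8 F [1.6 0.4 6.2]
tcp_pos: [0.4601, 0.2315, 0.0625]
force: [-0.1, 0.9, 0.5]
gripper_width: 0.0302
gripper_force: 0.0
tcp_pos: [0.4609, 0.232, 0.2536]
force: [0.4, -0.3, -0.1]
t 62.3 tcp [0.4609 0.232  0.2536] shift [ -9.1 -39.9   3.6] turn [-0.  -0.1 77.2] w 0.0298 gf 0.0 F [ 0.4 -0.3 -0.1]
```

```bash

python3 -m crank '[[0,0,-20,0,0,8.5],[0,0,-40,0,0,17],[0,0,-60,0,0,25.5],[-3,-10,-80,0,0,34],[-6,-20,-80,0,0,42.5],[-9,-30,-80,0,0,51],[-10,-40,-80,0,0,59.5],[-10,-40,-80,0,0,68]]' | grep -E "pos|^force"
python3 -m crank '[[0,0,0,0,0,8.5],[0,0,0,0,0,9],[0,0,0,0,0,9],[0,0,0,0,0,9]]' | grep -E "pos|^force"
sed -i 's/d1.png/d2.png/;s/-70):y0+70,x0-90:x0+90/-100):y0+70,x0-110:x0+110/;s/fx=4,fy=4/fx=3.4,fy=3.4/' dial.py
python3 dial.py; python3 - <<'E'
from h import *
s=snapshot("top");P=cloud(s)
hsv=cv2.cvtColor(s["frame"],cv2.COLOR_BGR2HSV)
m=cv2.inRange(hsv,(18,70,90),(32,255,255));n,l,S,C=cv2.connectedComponentsWithStats(m)
for i in range(1,n):
    if S[i,4]>100: print(C[i].round(),S[i,4],np.nanmedian(P[l==i],0).round(3),np.nanpercentile(P[l==i],(5,95),axis=0)[:,2].round(3))
E
python3 foam.py
```

```text
tcp_pos: [0.4172, 0.2307, 0.3308]
force: [0.2, 0.6, 1.2]
tcp_pos: [0.4191, 0.2306, 0.3321]
force: [-0.0, -0.2, -0.7]
tcp [0.4191 0.2306 0.3321]
bar 360 [461.  233.4] [44.3 12.1] 77.2 z 0.079
white line px 305.3 133.8 36 [0.4638 0.247  0.079 ]
dark [317.7 122.8] 67 [0.4775 0.234  0.0583]
dark [292.8 129.2] 10 [0.4683 0.2639 0.0549]
dark [312.8 147.6] 86 [0.4433 0.2403 0.0583]
crop origin 215 63
bulb [0.5932 0.2706 0.1127] 0.1168
bulb [0.5935 0.2075 0.1126] 0.1176
bulb [0.5345 0.2394 0.1143] 0.1175
[611.  85.] 122 [ 0.754 -0.215  0.007] [0.004 0.011]
[493.  88.] 109 [0.755 0.018 0.007] [0.003 0.01 ]
[409.  91.] 134 [0.756 0.178 0.007] [0.004 0.01 ]
[183.  97.] 637 [0.755 0.628 0.007] [0.004 0.011]
[447. 157.] 263 [0.622 0.114 0.013] [0.01  0.016]
[204. 195.] 912 [0.561 0.572 0.024] [0.021 0.027]
[ 33. 220.] 490 [0.524 0.894 0.018] [0.015 0.02 ]
[325. 304.] 559 [0.356 0.351 0.018] [0.014 0.021]
foam z cross 758 [0.0376 0.0389 0.04  ] rim 371 [0.0374 0.0387 0.0398]
```

View pics/d2.png

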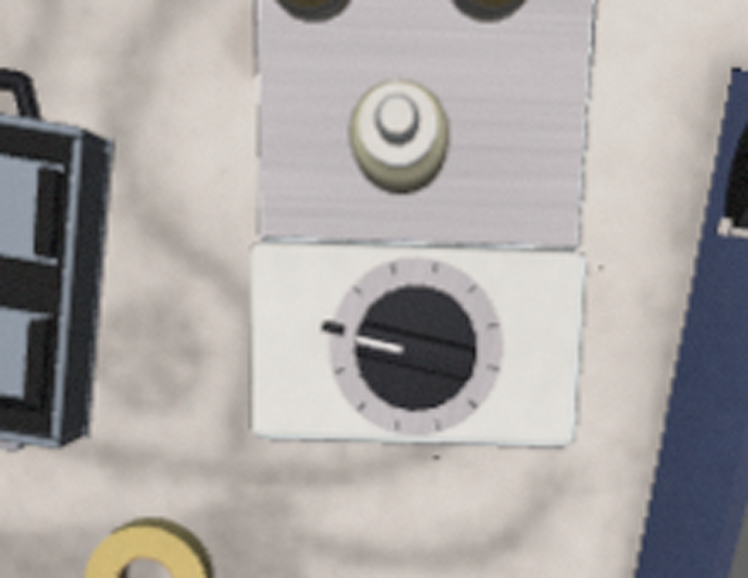

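The pointer is at 12.8° against the mark at 13.5°, well inside 6.5°. All three bottles stand on the plate, with tops at about 0.117. The foam is home. The tape was nudged to (0.356, 0.351) but still lies flat. I hand in.

```bash
python3 -c "
from h import *
print(bot.hand_in())"
```

```text
the job is handed in; nothing more can be done
None
```

I handed the job in with the tape flat on the worktop, the three bottles in the case now upright on the warming plate, the foam insert home, the dial pointer within 1° of the mark, and the cup left alone; the hand-in gave no verdict.

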